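# Hold a pressing caul flush on a sloping chair rail

### The job

A chair rail with a pale inlaid repair patch is fixed on a tilted cradle, and the black hold-down arm lies across the patch. First swing the arm by its knob up the slope, well clear of the patch, then pick up the caul (flat pad with a sprung blue grip), tilt it to the slope, and set its pad flat on the rail, square to it and covering the whole patch. Finish while still gripping the caul and pressing it lightly and flush on the rail: do not let go, do not shift the cradle's tilt, and leave the chisels, glue bottle and offcut alone.

Things in the scene. Friction and masses are not known exactly. Their poses are not given: they have to be found in the camera images.
- patch (a point): Centre of the pale inlaid patch, 28 mm (its x) by 60 mm (its y), level with the flat upper face of the dark rail. Axes: z = outward normal of the face, x = straight up the slope (away from the robot), y = along the rail. The face slopes down towards the robot by 0.17 to 0.45 rad, different each time; the cradle's yaw differs too.
- rail: Tilting bed (150 x 140 mm) with the dark rail on it: 70 mm wide (x), 250 mm long (y), patch in the middle. Origin on the tilt hinge, 75 mm down the slope and 46 mm below the patch; axes as patch. A stiff friction hinge holds the tilt against presses under 25 N. Two posts 60 mm up the slope from the patch, 79 mm to each side, end below 100 mm above the table.
- hold_down (a joint): Angle of the black hold-down arm (rad), 0 = along the rail across the patch, at most 1.6; grows as the knob swings up the slope. Turns about the face normal through the point 100 mm from the patch along its +y. 24 mm wide, 103 mm long, bar 8 to 18 mm above the face, end pad down to 1 mm above it. Stays where left; about 2 N at the knob moves it. Beyond 0.8 it is clear of patch and caul.
- knob (a point): On the axis of the round black knob with a red band that stands at the end of the hold-down arm, 100 mm from the pivot; this point is 44 mm above the rail face. The knob is 18 mm in diameter and runs from 18 to 64 mm above the face along its normal; pinch or push it.
- caul_grip (a point): Where to grasp the caul: on the axis of its blue square grip (24 x 24 mm), 42 mm above the pad's underside; z points up out of the grip, y along the pad. The grip runs from 18 to 62 mm above the underside. It is sprung along z: pushed towards the pad it sinks up to 6 mm, 2 N per mm, 12 N at full depth, and it does not tilt or turn in the pad.
- caul: The caul: a flat cork-faced pad 46 mm (its x) by 80 mm (its y), 10 mm thick, with the sprung blue grip standing on its centre. Origin at the centre of the flat underside, z up. 100 to 200 g in all. It starts standing flat on the table.
- chisel_wide: Bystander: chisel with wooden handle, 220 mm long, lying on the table (origin under the handle, x towards the blade).
- chisel_narrow: Bystander: narrower chisel, same length, lying on the table (origin under the handle, x towards the blade).
- glue_bottle: Bystander: standing glue bottle, 60 mm diameter, 150 mm tall, origin under it.
- offcut: Bystander: dark wooden offcut 90 by 50 by 45 mm, origin under it.

How it is judged:
By the outcome, as a careful person would: the job done as asked, in the order asked, and still so for the second after the job is handed in, while the arm keeps its last pose, push and grip.
It also fails if it takes over 56 s, if anything falls off the work surface, if the arm or the gripper's body presses on something with over 40 N, if the wrist force passes 120 N, or if a joint passes its speed limit or range.

### The arm

A 6-joint arm with a two-finger parallel gripper is mounted at the origin on the work surface. World frame = base frame: x ahead of the robot, y to its left, z up, the work surface at z = 0. Lengths are in mm, angles in rad, forces in N, time in s.
With the tool pointing down it reaches from about 275 to 875 mm from the base axis. Payload 12.5 kg.
Tool frame: the origin (TCP) lies between the finger pads; the fingertips stand 14 mm ahead of it and the grasp point (between the pads) lies 5 mm behind it; z points along the fingers, y is the direction in which the jaws open and shut (so a half turn about z gives the same grasp; the last joint's range is limited). The gripper opens to 85 mm and grips with 20 to 120 N. Pads are 22 mm wide; open, the fingers measure 114 mm over their backs; the gripper's body (76 mm by 85 mm) begins 54 mm behind the grasp point. The pads swing forward as they close: fully open they stand 13 mm farther back than shut.
Start: joints at [1.062, 0.351, 1.652, -0, 1.139, -0.085], TCP at [226.143, 501.342, 223.69] pointing down, gripper open.
Joint ranges: [-2.75, 2.75], [-0.79, 2.1], [0.01, 2.65], [-1.57, 4.71], [0.07, 3.14], [-2.87, 2.87]. Speed limits (rad/s): [2.22, 2.22, 2.79, 3.14, 3.14, 3.14].

### API

Orientations are given as a unit quaternion [x, y, z, w].
In Python, from station import observe, get_image, hand_in gives the robot as it stands.
- The arm moves only by the tool step_arm, never from a script. Its argument "deltas" is a list of rows, each a list of 3 entries, a list of its own where there are three numbers: the closure, from 0 (fully open) to 1 (shut), then the shift along the tool's x, y, z in m, then the turn, a rotation vector about the tool's x, y, z in degrees. A call has 1 to 8 rows; each row shifts and turns the commanded pose from where the row before left it, along the tool's axes as they then stand; what a row does not reach is not made up. A row lasts 1/12 s, in which the tool goes at most 41.7 mm and 7.16 degrees, less where a joint would pass 70% of its speed; a pose out of reach is approached as far as the arm can. A call is refused whole if a number of a shift passes 0.0417 or a number of a turn 7.16, either way. A call with a gripper value outside its range is refused whole. The fingers move at their own pace and stop on an object; the grip force is fixed at half the most. Time passes only in rows, so rows that do not move let the fingers close. It gives the time, the measured TCP pose, the force and the opening at its end, in the units of the state.
- observe(): the state, without advancing time (a new reading comes with each control period).
- get_image(name): name is "scene" or "side" or "wrist"; returns a dict with "pixels" (420x560x3 uint8, red, green, blue), "fx", "fy", "cx", "cy" (pixels), "eye" and "rotation" of the camera in the world. Camera axes: x right, y down, z forward; pixel columns grow to the right and rows downward; lengths in mm; the calibration is good to about 2 mm. A picture is of the moment at which its call begins. There is no depth.
- hand_in(): hands the job in, once; it reports no verdict.
The state is a dict: "time": time; "joint_pos": joint angles; "joint_vel": joint speeds; "joint_torque": joint torques, N m; "ee_pos": TCP position; "ee_rot": TCP orientation; "force": force on the tool from outside, world axes, zero at the start; "ft_torque": the same for the moment, N m; "gripper_width": finger opening in mm.
Only numpy, scipy, OpenCV 4.12 (cv2) and the standard library are available. Lean on these libraries where they do the work, as an engineer would, in place of code of your own. Each camera call takes 0.05 s, during which the arm holds its last target.

## Working session

There is one attempt and no reset: what is moved stays moved. The work goes in short steps, Python scripts to look and compute and a tool call to move; the robot and the scene stay as the last step left them, time stands still between calls to the robot, and variables do not carry over. Pictures are saved under pics/ and viewed, and the job is handed in when it is done.

Besides the shell and the picture viewer there is one more tool, called after "Request:" by a JSON object that holds its "fn" and its "kwargs", one argument or row to a line. step_arm: Moves the arm, as the interface text tells. Its arguments: {"type":"object","properties":{"deltas":{"type":"array","items":{"type":"array"}}},"required":["deltas"]}

```bash
mkdir -p pics; ls; python3 - <<'E'
from station import observe,get_image
import cv2,pickle
print(observe())
for n in ["scene","side","wrist"]:
    d=get_image(n); cv2.imwrite(f"pics/{n}0.png",d["pixels"][:,:,::-1]); pickle.dump(d,open(f"pics/{n}0.pkl","wb"))
    print(n,d["fx"],d["cx"],d["cy"],d["eye"],d["rotation"])
E
```

```text
pics
{'time': 0.0, 'joint_pos': array([ 1.06238451e+00,  3.51246584e-01,  1.65243323e+00, -1.24755811e-05,
        1.13907013e+00, -8.46133428e-02]), 'joint_vel': array([-1.11962531e-03,  1.51803653e-03,  3.84516725e-04, -1.14214289e-03,
       -1.18444565e-03,  9.25860667e-05]), 'joint_torque': array([ 1.12075584e-03, -5.06109846e+01, -2.91406703e+01, -1.78103880e-05,
        4.53936897e-03, -2.62115799e-05]), 'ee_pos': array([225.99599843, 501.05460413, 223.14927779]), 'ee_rot': array([ 2.10314445e-01,  9.77633622e-01, -5.55048764e-04, -1.63655693e-04]), 'force': array([0.5843207 , 0.47980689, 0.37857588]), 'ft_torque': array([-0.00711847,  0.03124166, -0.02958209]), 'gripper_width': 85.23796784170408}
scene 420.2079116664958 290.67239533007813 207.10145357944558 [1253.36744636 -779.71894326  975.96176598] [ 0.85035986  0.34288055 -0.14342342 -0.37249263]
side 412.9632309184477 281.83992070804857 216.5627551255451 [ 138.01308711 -597.0191139   891.33527406] [ 0.87732773 -0.3352928   0.1234578  -0.32036379]
wrist 335.4071902035197 279.89707311217984 209.82330906011913 [147.85944821 535.99048496 372.38304552] [0.82799807 0.53543762 0.090254   0.13992846]
```

View pics/scene0.png

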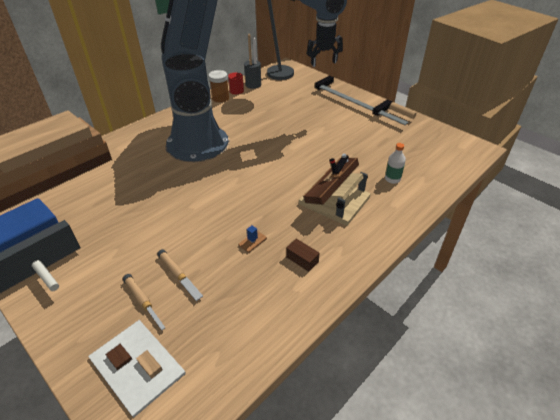

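View pics/side0.png

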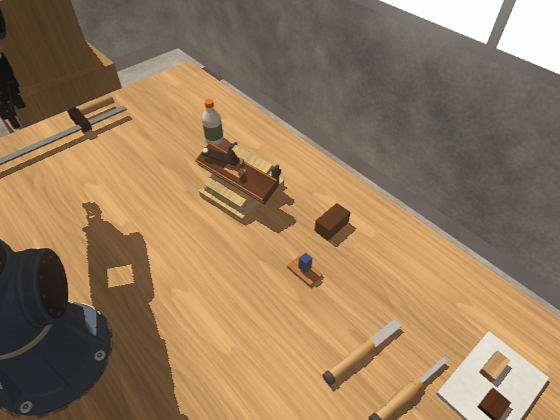

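View pics/wrist0.png

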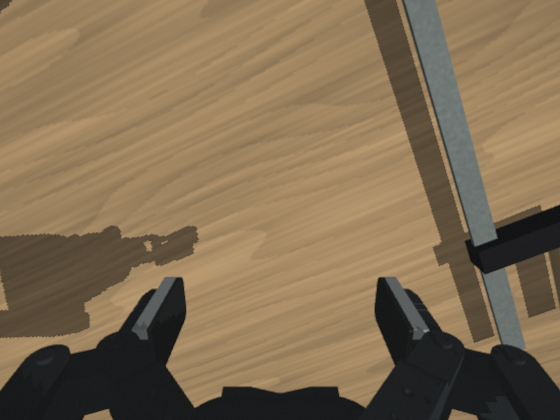

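The scene picture shows the rail around (333,180), the caul at (252,238) and the chisels, bottle and offcut set apart. In the side picture the rail is around (238,172) and the caul at (305,268). I'll zoom in on both.

```bash
cat > h.py <<'E'
import numpy as np,cv2,pickle
from scipy.spatial.transform import Rotation as R
from scipy.optimize import least_squares
def P(d,X):
    X=np.atleast_2d(X); c=(X-d["eye"])@R.from_quat(d["rotation"]).as_matrix()
    return np.c_[d["fx"]*c[:,0]/c[:,2]+d["cx"], d["fy"]*c[:,1]/c[:,2]+d["cy"]]
def ray(d,uv):
    v=np.array([(uv[0]-d["cx"])/d["fx"],(uv[1]-d["cy"])/d["fy"],1.]); v=R.from_quat(d["rotation"]).apply(v); return np.array(d["eye"]),v/np.linalg.norm(v)
def onz(d,uv,z):
    o,v=ray(d,uv); return o+v*(z-o[2])/v[2]
def tri(obs):
    A=np.zeros((3,3));b=np.zeros(3)
    for d,uv in obs:
        o,v=ray(d,uv); M=np.eye(3)-np.outer(v,v); A+=M;b+=M@o
    return np.linalg.solve(A,b)
def load(n): return pickle.load(open(f"pics/{n}.pkl","rb"))
def crop(n,x0,y0,w,h,s,out):
    im=cv2.imread(f"pics/{n}.png")[y0:y0+h,x0:x0+w]
    cv2.imwrite(f"pics/{out}.png",cv2.resize(im,None,fx=s,fy=s,interpolation=cv2.INTER_CUBIC))
def shot(n,k):
    from station import get_image
    d=get_image(n); cv2.imwrite(f"pics/{k}.png",d["pixels"][:,:,::-1]); pickle.dump(d,open(f"pics/{k}.pkl","wb")); return d
E
python3 -c "
from h import *
crop('scene0',280,130,130,100,6,'c1')
crop('side0',180,85,130,150,5,'c2')
crop('scene0',220,210,70,50,10,'c3');crop('side0',270,235,70,60,10,'c4')
"
```

```text
(no output)
```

View pics/c1.png

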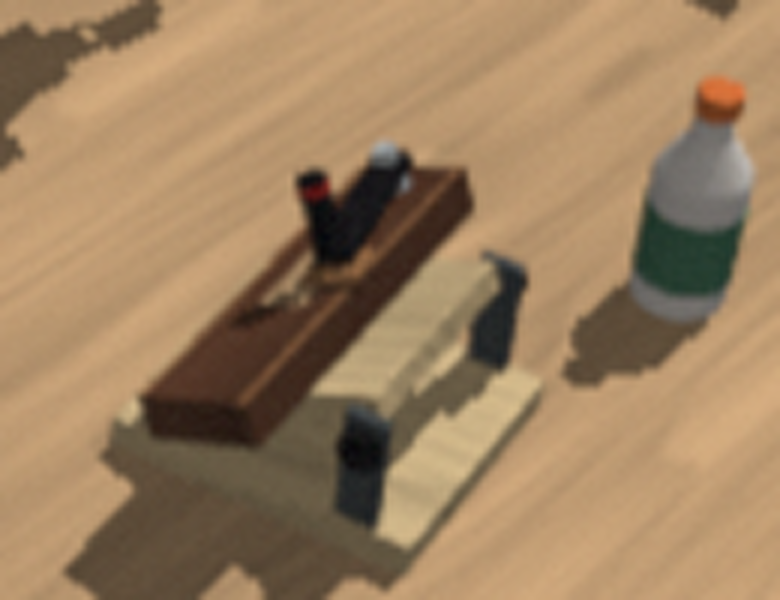

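View pics/c2.png

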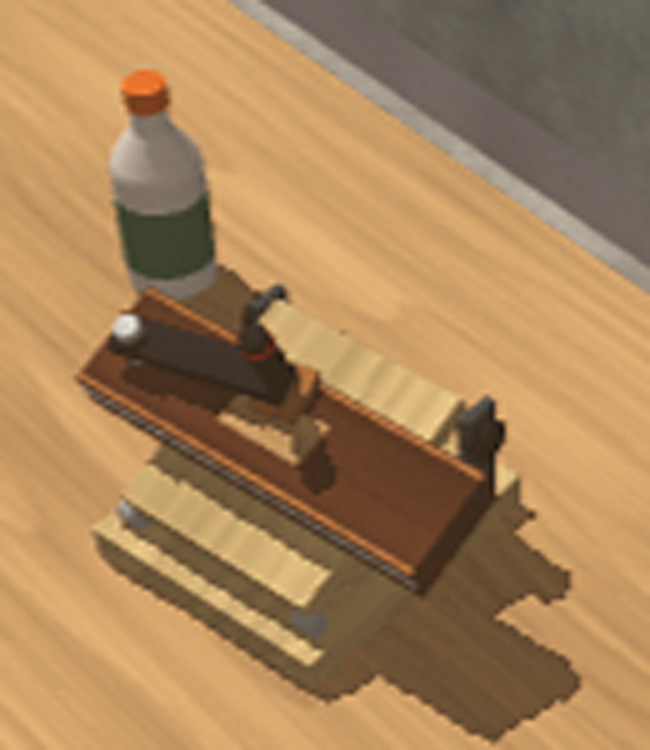

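View pics/c3.png

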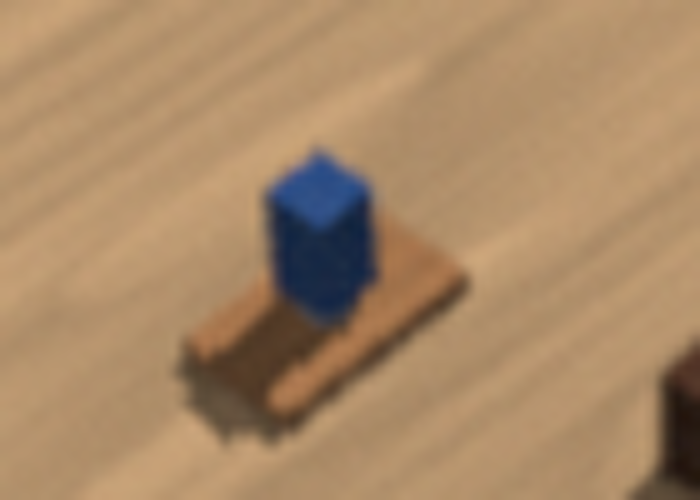

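View pics/c4.png

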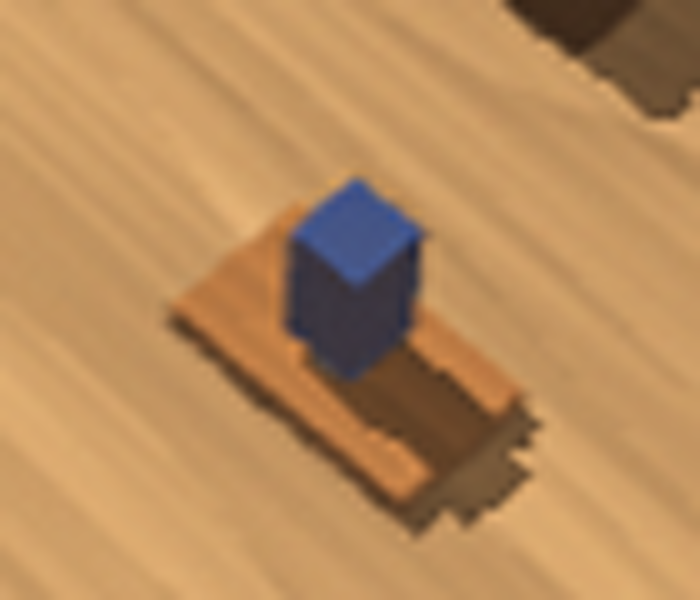

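```bash
cat > fit0.py <<'E'
from h import *
sc,sd=load("scene0"),load("side0")
f=lambda c,x0,y0,s:((c[0]+.5)/s-.5+x0,(c[1]+.5)/s-.5+y0)
S=lambda *c:f(c,280,130,6); D=lambda *c:f(c,180,85,5)
pts={(-35,-125):[(sc,S(145,398)),(sd,D(415,580))],(35,-125):[(sc,S(247,408)),(sd,D(490,492))],(35,125):[(sc,S(465,170)),(sd,D(148,290))],(-35,125):[(sc,S(412,167)),(sd,D(80,378))]}
for k,o in pts.items():
    X=tri(o); print(k,X.round(1),[np.round(P(d,X)[0]-uv,1) for d,uv in o])
def T(p):
    # yaw, then tilt: face slopes down toward robot; x up slope
    return R.from_euler("ZY",[p[3],-p[4]]).as_matrix()
def res(p):
    r=[]
    for k,o in pts.items():
        X=p[:3]+T(p)@np.array([*k,0])
        for d,uv in o: r+=list(P(d,X)[0]-uv)
    return np.array(r)
s=least_squares(res,[500,100,100,0,.3],loss="soft_l1"); print(s.x.round(3)); print(res(s.x).round(1))
p=s.x
for n,d,(x0,y0,w,h,k) in (("scene0",sc,(280,130,130,100,6)),("side0",sd,(180,85,130,150,5))):
    im=cv2.imread(f"pics/{n}.png")[y0:y0+h,x0:x0+w]; im=cv2.resize(im,None,fx=k,fy=k,interpolation=cv2.INTER_CUBIC)
    for poly in ([(-35,-125,0),(35,-125,0),(35,125,0),(-35,125,0)],[(-14,-30,0),(14,-30,0),(14,30,0),(-14,30,0)],[(0,100,18),(0,0,18)],[(0,0,18),(0,0,44),(0,0,64)]):
        q=P(d,p[:3]+np.array(poly)@T(p).T); q=((q+.5-[x0,y0])*k-.5).round().astype(int)
        cv2.polylines(im,[q],len(poly)==4,(0,255,0),1)
    cv2.imwrite(f"pics/f_{n}.png",im)
# caul
f3=lambda *c:f(c,220,210,10); f4=lambda *c:f(c,270,235,10)
top={"a":[(sc,f3(320,150)),(sd,f4(0,0))]}
B3=[f3(320,150),f3(372,188),f3(322,226),f3(267,195)]
for b in B3: print("sc z62",onz(sc,b,62).round(1))
B4=[f4(357,180),f4(422,233),f4(357,285),f4(290,233)]
for b in B4: print("sd z62",onz(sd,b,62).round(1))
for b in [f3(468,275),f3(275,412),f3(188,345),f3(385,205)]: print("sc pad z10",onz(sc,b,10).round(1))
for b in [f4(172,305),f4(405,498),f4(525,393),f4(295,205)]: print("sd pad z10",onz(sd,b,10).round(1))
E
python3 fit0.py
```

```text
(-35, -125) [593.6 -13.4  83.6] [array([-0.3,  0.4]), array([-0.3, -0.5])]
(35, -125) [653.7  -4.  105.3] [array([-0.8,  1. ]), array([-0.7, -1.3])]
(35, 125) [609.8 244.5 109.1] [array([ 0.1, -0.1]), array([0.1, 0.1])]
(-35, 125) [560.2 258.2  70.6] [array([-1.1,  1.7]), array([-1.1, -2.3])]
[6.02355e+02 1.14946e+02 9.66620e+01 6.45800e+00 3.75000e-01]
[-0.8  0.2 -0.7 -0.2  0.2  0.1 -0.4 -3.2  0.6  0.3  1.  -0.3 -7.8  0.4
 -0.1  0.6]
sc z62 [ 552.1 -201.9   62. ]
sc z62 [ 575.2 -201.8   62. ]
sc z62 [ 576.1 -223.1   62. ]
sc z62 [ 554.7 -225.9   62. ]
sd z62 [ 572.  -200.9   62. ]
sd z62 [ 572.9 -222.7   62. ]
sd z62 [ 550.7 -223.    62. ]
sd z62 [ 549.  -201.3   62. ]
sc pad z10 [ 585.9 -173.9   10. ]
sc pad z10 [ 584.8 -253.9   10. ]
sc pad z10 [ 545.4 -254.3   10. ]
sc pad z10 [ 545.1 -171.2   10. ]
sd pad z10 [ 537.3 -172.6   10. ]
sd pad z10 [ 542.  -252.4   10. ]
sd pad z10 [ 585.4 -250.8   10. ]
sd pad z10 [ 581.8 -171.    10. ]
```

View pics/f_scene0.png

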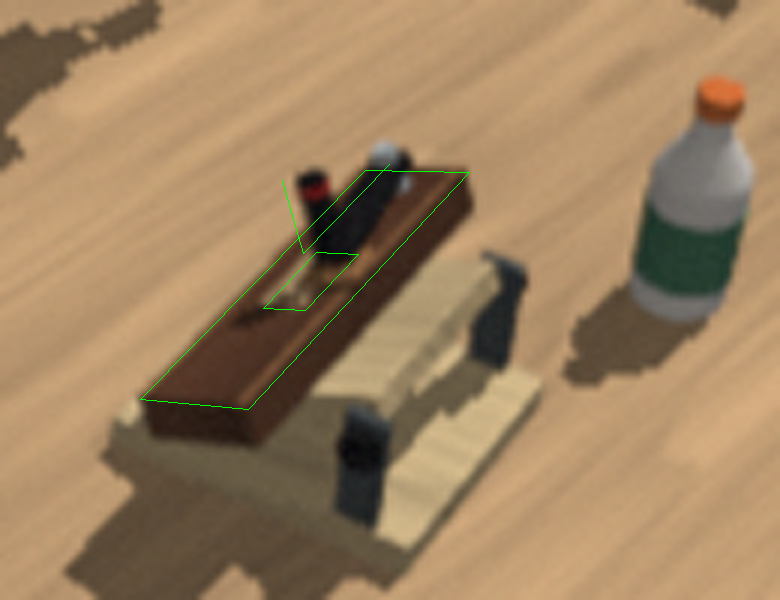

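View pics/f_side0.png

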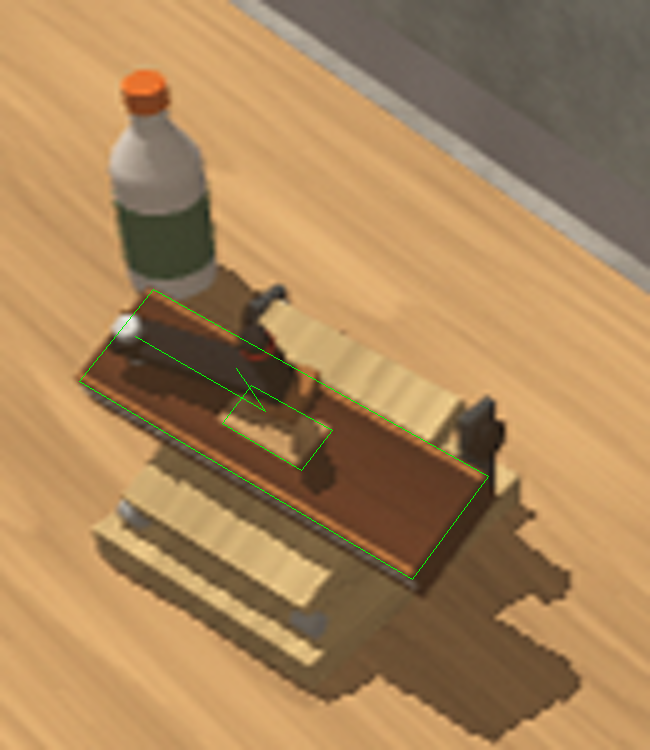

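```bash
cat >> h.py <<'E'
PATCH=np.array([602.4,114.9,96.7]); YAW=0.175; TILT=0.375
def frame(yaw,tilt): return R.from_euler("ZY",[yaw,-tilt]).as_matrix()
def toolR(yaw,tilt,th=0):
    F=frame(yaw,tilt)@R.from_euler("z",th).as_matrix()
    return np.c_[F[:,1],F[:,0],-F[:,2]]
def plan(p,Rm,n,g,skip_rot=False,p0=None,R0=None):
    from station import observe
    s=observe()
    p0=np.array(s["ee_pos"]) if p0 is None else p0
    R0=R.from_quat(s["ee_rot"]).as_matrix() if R0 is None else R0
    w=R.from_matrix(R0.T@Rm).as_rotvec(degrees=True)/n
    print("w total",(w*n).round(2),"dp",(p-p0).round(1), "min rows",max(np.abs(w*n).max()/7.16,np.linalg.norm(p-p0)/41.7))
    Rc=R0.copy(); pc=p0.copy(); rows=[]
    wr=np.round(w,2)
    for i in range(n):
        t=np.round(Rc.T@((p-pc)/(n-i))/1000,4)
        rows.append([g,[float(a) for a in t],[float(a) for a in wr]])
        pc=pc+Rc@t*1000; Rc=Rc@R.from_rotvec(wr,degrees=True).as_matrix()
    for i in range(0,n,8): print(str(rows[i:i+8]).replace(" ",""))
E
python3 - <<'E'
from h import *
w=load("wrist0"); s=R.from_quat([2.10314445e-01,9.77633622e-01,-5.55e-04,-1.64e-04]).as_matrix(); p=np.array([226,501.05,223.15])
C=R.from_quat(w["rotation"]).as_matrix()
e=s.T@(w["eye"]-p); print("eye tool",e, "\nCam in tool\n",(s.T@C).round(3))
for h in (0,200,250):
  for k in [(85,0),(60,0)]:
    Rm=toolR(YAW,TILT); F=frame(YAW,TILT)
    pt=PATCH+F@np.array([0,-60,220.]) 
    d=dict(w,eye=pt+Rm@e,rotation=R.from_matrix(Rm@s.T@C).as_quat())
print(P(d,PATCH+np.array([(-35,-125,0),(35,-125,0),(35,125,0),(-35,125,0),(0,0,0),(0,100,18)])@F.T).round())
sc,sd=load("scene0"),load("side0")
f=lambda c,x0,y0,s:((c[0]+.5)/s-.5+x0,(c[1]+.5)/s-.5+y0)
X=tri([(sc,f((316,188),280,130,6)),(sd,f((261,350),180,85,5))]); print("band",X,F.T@(X-PATCH))
X=tri([(sc,f((383,155),280,130,6)),(sd,f((127,328),180,85,5))]); print("pivot",X,F.T@(X-PATCH))
plan(pt,Rm,16,0)
E
```

```text
eye tool [  85.60917686   -0.45577885 -149.22515305] 
Cam in tool
 [[ 0.001 -0.945 -0.328]
 [ 1.     0.001  0.001]
 [-0.001 -0.328  0.945]]
[[250. 227.]
 [309. 228.]
 [317. -18.]
 [243. -19.]
 [280. 119.]
 [280.   7.]]
band [598.29299172 115.54066598 156.65242281] [18.29948574  1.34594436 57.22663913]
pivot [574.6457682  212.00644248 119.88777258] [ -1.20592229 100.45552862  25.39417006]
w total [-19.81 -10.42  55.02] dp [ 307.5 -459.4   78.1] min rows 13.387325700108285
[[0,[-0.0293,-0.0183,-0.0049],[-1.24,-0.65,3.44]],[0,[-0.0304,-0.0164,-0.0049],[-1.24,-0.65,3.44]],[0,[-0.0314,-0.0144,-0.0049],[-1.24,-0.65,3.44]],[0,[-0.0323,-0.0124,-0.0048],[-1.24,-0.65,3.44]],[0,[-0.033,-0.0103,-0.0047],[-1.24,-0.65,3.44]],[0,[-0.0336,-0.0082,-0.0045],[-1.24,-0.65,3.44]],[0,[-0.0341,-0.0061,-0.0043],[-1.24,-0.65,3.44]],[0,[-0.0344,-0.004,-0.004],[-1.24,-0.65,3.44]]]
[[0,[-0.0346,-0.0018,-0.0037],[-1.24,-0.65,3.44]],[0,[-0.0347,0.0004,-0.0033],[-1.24,-0.65,3.44]],[0,[-0.0347,0.0025,-0.0029],[-1.24,-0.65,3.44]],[0,[-0.0345,0.0047,-0.0024],[-1.24,-0.65,3.44]],[0,[-0.0342,0.0068,-0.0019],[-1.24,-0.65,3.44]],[0,[-0.0337,0.0088,-0.0013],[-1.24,-0.65,3.44]],[0,[-0.0332,0.0108,-0.0007],[-1.24,-0.65,3.44]],[0,[-0.0325,0.0129,-0.0001],[-1.24,-0.65,3.44]]]
```

```bash
python3 - <<'E'
from h import *
F=frame(YAW,TILT); plan(PATCH+F@np.array([0,30,190.]),toolR(YAW,TILT),16,0)
E
```

```text
w total [-19.81 -10.42  55.02] dp [ 302.6 -368.8   50.2] min rows 11.50386432731471
[[0,[-0.0267,-0.0132,-0.0031],[-1.24,-0.65,3.44]],[0,[-0.0275,-0.0115,-0.0031],[-1.24,-0.65,3.44]],[0,[-0.0282,-0.0098,-0.003],[-1.24,-0.65,3.44]],[0,[-0.0287,-0.008,-0.0029],[-1.24,-0.65,3.44]],[0,[-0.0292,-0.0062,-0.0027],[-1.24,-0.65,3.44]],[0,[-0.0296,-0.0044,-0.0025],[-1.24,-0.65,3.44]],[0,[-0.0298,-0.0026,-0.0022],[-1.24,-0.65,3.44]],[0,[-0.0299,-0.0008,-0.0019],[-1.24,-0.65,3.44]]]
[[0,[-0.0299,0.0011,-0.0016],[-1.24,-0.65,3.44]],[0,[-0.0298,0.0029,-0.0012],[-1.24,-0.65,3.44]],[0,[-0.0296,0.0047,-0.0008],[-1.24,-0.65,3.44]],[0,[-0.0293,0.0065,-0.0003],[-1.24,-0.65,3.44]],[0,[-0.0288,0.0083,0.0002],[-1.24,-0.65,3.44]],[0,[-0.0283,0.0099,0.0007],[-1.24,-0.65,3.44]],[0,[-0.0276,0.0116,0.0012],[-1.24,-0.65,3.44]],[0,[-0.0269,0.0133,0.0019],[-1.24,-0.65,3.44]]]
```

Request:
{"fn": "step_arm", "kwargs": {
  "deltas": [
    [0,[-0.0267,-0.0132,-0.0031],[-1.24,-0.65,3.44]],
    [0,[-0.0275,-0.0115,-0.0031],[-1.24,-0.65,3.44]],
    [0,[-0.0282,-0.0098,-0.003],[-1.24,-0.65,3.44]],
    [0,[-0.0287,-0.008,-0.0029],[-1.24,-0.65,3.44]],
    [0,[-0.0292,-0.0062,-0.0027],[-1.24,-0.65,3.44]],
    [0,[-0.0296,-0.0044,-0.0025],[-1.24,-0.65,3.44]],
    [0,[-0.0298,-0.0026,-0.0022],[-1.24,-0.65,3.44]],
    [0,[-0.0299,-0.0008,-0.0019],[-1.24,-0.65,3.44]]
  ]
}}

```text
time: 0.82
ee_pos: [378.1, 315.6, 248.8]
ee_rot: [0.437, 0.894, 0.075, 0.062]
force: [-0.0, 0.2, -0.9]
gripper_width: 85.8
```

Request:
{"fn": "step_arm", "kwargs": {
  "deltas": [
    [0,[-0.0299,0.0011,-0.0016],[-1.24,-0.65,3.44]],
    [0,[-0.0298,0.0029,-0.0012],[-1.24,-0.65,3.44]],
    [0,[-0.0296,0.0047,-0.0008],[-1.24,-0.65,3.44]],
    [0,[-0.0293,0.0065,-0.0003],[-1.24,-0.65,3.44]],
    [0,[-0.0288,0.0083,0.0002],[-1.24,-0.65,3.44]],
    [0,[-0.0283,0.0099,0.0007],[-1.24,-0.65,3.44]],
    [0,[-0.0276,0.0116,0.0012],[-1.24,-0.65,3.44]],
    [0,[-0.0269,0.0133,0.0019],[-1.24,-0.65,3.44]]
  ]
}}

```text
time: 1.48
ee_pos: [529.4, 131.1, 273.8]
ee_rot: [0.633, 0.751, 0.144, 0.12]
force: [0.1, 1.6, -0.2]
gripper_width: 85.6
```

Request:
{"fn": "step_arm", "kwargs": {
  "deltas": [
    [0,[0,0,0],[0,0,0]],
    [0,[0,0,0],[0,0,0]],
    [0,[0,0,0],[0,0,0]]
  ]
}}

```text
time: 1.73
ee_pos: [528.3, 132.7, 273.4]
ee_rot: [0.631, 0.753, 0.143, 0.119]
force: [0.1, -0.5, 0.0]
gripper_width: 85.5
```

```bash
python3 - <<'E'
from h import *
from station import observe
F=frame(YAW,TILT);s=observe();print(F.T@(s["ee_pos"]-PATCH),s["joint_pos"],s["force"])
print((R.from_quat(s["ee_rot"]).inv()*R.from_matrix(toolR(YAW,TILT))).as_rotvec(degrees=True))
shot("wrist","w1")
E
```

```text
[ -0.27293936  30.4638308  189.99240959] [ 0.15665634  0.12239921  1.86762602  0.01144505  0.77685054 -0.02509158] [ 0.10002962 -0.53331669  0.01747763]
[-0.0097876  -0.07494025 -0.00807522]
```

View pics/w1.png

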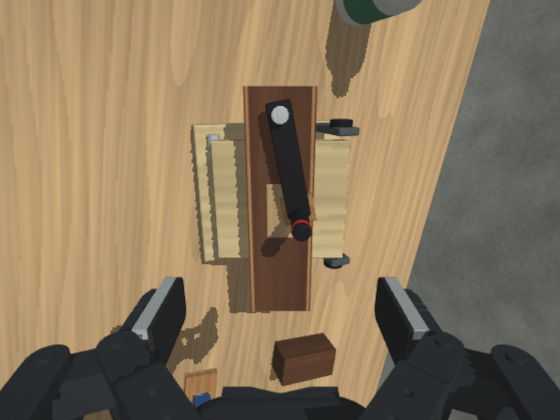

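The wrist picture looks straight down the rail. The pivot is at (280,115), the knob at (301,230), and the patch shows left of the arm at about (280,210). I'll zoom in to refine the rail pose.

```bash
python3 -c "
from h import *
crop('w1',220,75,120,125,4.8,'c5');crop('w1',220,195,120,125,4.8,'c6')"
```

```text
(no output)
```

View pics/c5.png

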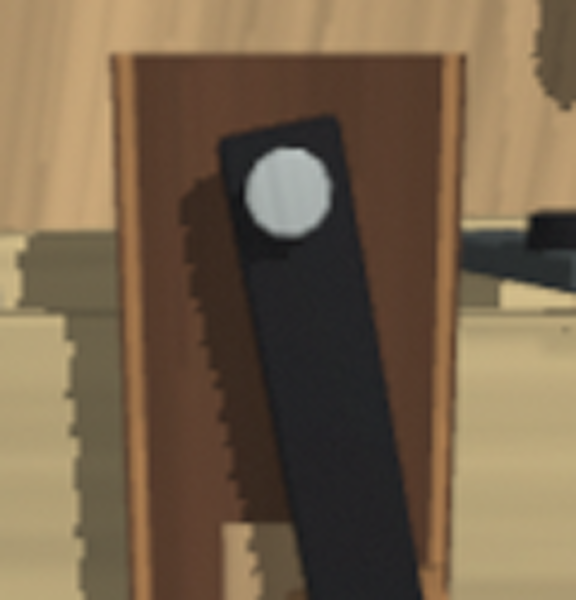

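View pics/c6.png

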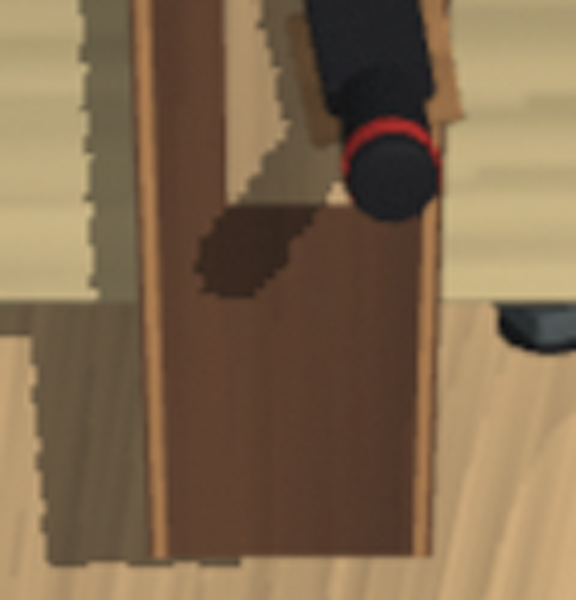

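```bash
cat > fit1.py <<'E'
from h import *
sc,sd,w=load("scene0"),load("side0"),load("w1")
f=lambda c,x0,y0,s:((c[0]+.5)/s-.5+x0,(c[1]+.5)/s-.5+y0)
S=lambda *c:f(c,280,130,6); D=lambda *c:f(c,180,85,5); A=lambda *c:f(c,220,75,4.8); B=lambda *c:f(c,220,195,4.8)
ob=[((-35,-125,0),sc,S(145,398)),((-35,-125,0),sd,D(415,580)),((35,-125,0),sc,S(247,408)),((35,-125,0),sd,D(490,488)),((35,125,0),sc,S(465,170)),((35,125,0),sd,D(148,290)),((-35,125,0),sd,D(80,378)),
((-35,125,0),w,A(112,55)),((35,125,0),w,A(464,55)),((-35,-125,0),w,B(153,556)),((35,-125,0),w,B(433,556)),((-14,30,0),w,A(224,521)),((-14,-30,0),w,B(229,204))]
def res(p,wt=True):
    T=R.from_euler("ZYX",[p[3],-p[4],p[5]]).as_matrix(); r=[]
    for X,d,uv in ob:
        o=p[6:8] if d is w else 0
        r+=list((P(d,p[:3]+T@np.array(X,float))[0]-uv))
    r=np.array(r)
    return np.r_[r,100*p[5]] if wt else r
for use in ("all","wrist","fixed"):
    keep=ob
    if use=="wrist": ob=[o for o in keep if o[1] is w]
    if use=="fixed": ob=[o for o in keep if o[1] is not w]
    s=least_squares(res,[602,115,97,.17,.37,0],loss="soft_l1",f_scale=.7); print(use,s.x.round(4)); print(res(s.x,False).reshape(-1,2).round(1).tolist())
    ob=keep
E
python3 fit1.py
```

```text
all [6.01026e+02 1.11941e+02 9.84439e+01 1.79900e-01 3.73800e-01 3.00000e-04]
[[-1.5, 0.1], [-0.1, 0.1], [-0.5, 0.0], [0.1, -2.2], [-0.3, -0.0], [1.0, 0.1], [-0.2, 1.0], [-0.4, 0.0], [0.5, -0.3], [-0.4, -0.1], [0.2, -0.3], [0.2, 0.6], [0.1, -0.2]]
wrist [ 6.011006e+02  1.118419e+02  9.806850e+01  1.800000e-01  3.818000e-01
 -2.500000e-03]
[[-0.4, 0.2], [0.3, -0.2], [-0.5, -0.1], [0.1, -0.1], [0.2, 0.5], [0.1, -0.3]]
fixed [6.017127e+02 1.137961e+02 9.740990e+01 1.800000e-01 3.697000e-01
 2.800000e-03]
[[-1.0, 0.2], [-0.3, -0.1], [0.1, 0.2], [-0.1, -2.3], [0.1, 0.0], [0.8, -0.1], [-0.3, 0.8]]
```

```bash
sed -i 's/^PATCH=.*/PATCH=np.array([601.1,112.0,98.2]); YAW=0.180; TILT=0.375/' h.py; python3 - <<'E'
from h import *
w=load("w1"); F=frame(YAW,TILT)
f=lambda c,x0,y0,s:((c[0]+.5)/s-.5+x0,(c[1]+.5)/s-.5+y0)
def onh(d,uv,h):
    o,v=ray(d,uv); o=F.T@(o-PATCH); v=F.T@v; return o+v*(h-o[2])/v[2]
k=onh(w,f((392,178),220,195,4.8),64); q=onh(w,f((288,192),220,75,4.8),25); print(k,q, np.arctan2(k[0],100-k[1]))
th=np.arctan2(k[0],100-k[1])
plan(PATCH+F@np.array([100*np.sin(th),100-100*np.cos(th),110.]),toolR(YAW,TILT,th),8,.42)
E
```

```text
[18.63254015  2.89462804 64.        ] [ -0.10091861 100.32311958  25.        ] 0.18957543228882615
w total [ -0.     0.02 -11.1 ] dp [ 50.2 -23.4 -66. ] min rows 2.0663307483894253
[[0.42,[-0.004,0.0022,0.0097],[-0.0,0.0,-1.39]],[0.42,[-0.004,0.0022,0.0098],[-0.0,0.0,-1.39]],[0.42,[-0.0041,0.0021,0.0097],[-0.0,0.0,-1.39]],[0.42,[-0.0041,0.0019,0.0098],[-0.0,0.0,-1.39]],[0.42,[-0.0042,0.0019,0.0097],[-0.0,0.0,-1.39]],[0.42,[-0.0042,0.0017,0.0098],[-0.0,0.0,-1.39]],[0.42,[-0.0043,0.0016,0.0097],[-0.0,0.0,-1.39]],[0.42,[-0.0044,0.0016,0.0098],[-0.0,0.0,-1.39]]]
```

Request:
{"fn": "step_arm", "kwargs": {
  "deltas": [
    [0.42,[-0.004,0.0022,0.0097],[0,0,-1.39]],
    [0.42,[-0.004,0.0022,0.0098],[0,0,-1.39]],
    [0.42,[-0.0041,0.0021,0.0097],[0,0,-1.39]],
    [0.42,[-0.0041,0.0019,0.0098],[0,0,-1.39]],
    [0.42,[-0.0042,0.0019,0.0097],[0,0,-1.39]],
    [0.42,[-0.0042,0.0017,0.0098],[0,0,-1.39]],
    [0.42,[-0.0043,0.0016,0.0097],[0,0,-1.39]],
    [0.42,[-0.0044,0.0016,0.0098],[0,0,-1.39]]
  ]
}}

```text
time: 2.45
ee_pos: [578.8, 110.1, 207.2]
ee_rot: [0.554, 0.811, 0.131, 0.133]
force: [0.3, -0.4, 0.2]
gripper_width: 49.1
```

Request:
{"fn": "step_arm", "kwargs": {
  "deltas": [
    [0.42,[0,0,0],[0,0,0]],
    [0.42,[0,0,0],[0,0,0]],
    [0.42,[0,0,0],[0,0,0]]
  ]
}}

```text
time: 2.7
ee_pos: [578.7, 109.7, 208.2]
ee_rot: [0.555, 0.81, 0.131, 0.133]
force: [0.2, 0.8, 0.4]
gripper_width: 49.4
```

```bash
python3 - <<'E'
from h import *
from station import observe
F=frame(YAW,TILT);s=observe();print(F.T@(s["ee_pos"]-PATCH),s["gripper_width"])
shot("wrist","w2")
th=.19
plan(PATCH+F@np.array([100*np.sin(th),100-100*np.cos(th),42.]),toolR(YAW,TILT,th),8,.42)
E
```

```text
[ 19.36938224   1.76623157 110.5393299 ] 49.41942211004353
w total [ 0.07  0.04 -0.06] dp [ 24.2   4.5 -64.1] min rows 1.6465313377629547
[[0.42,[0.0,-0.0001,0.0086],[0.01,0.0,-0.01]],[0.42,[0.0,-0.0001,0.0086],[0.01,0.0,-0.01]],[0.42,[0.0,-0.0001,0.0086],[0.01,0.0,-0.01]],[0.42,[0.0001,-0.0001,0.0086],[0.01,0.0,-0.01]],[0.42,[0.0,-0.0001,0.0086],[0.01,0.0,-0.01]],[0.42,[0.0001,-0.0,0.0086],[0.01,0.0,-0.01]],[0.42,[0.0,-0.0001,0.0085],[0.01,0.0,-0.01]],[0.42,[0.0001,-0.0,0.0086],[0.01,0.0,-0.01]]]
```

View pics/w2.png

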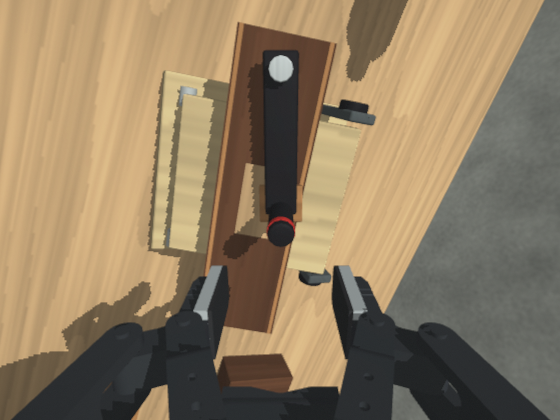

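The knob at (281,230) sits midway between the finger pads, which are at (212,290) and (350,290), and the arm runs straight up the image, so the cage is aligned. Next I descend.

Request:
{"fn": "step_arm", "kwargs": {
  "deltas": [
    [0.42,[0,0,0.0086],[0,0,0]],
    [0.42,[0,0,0.0086],[0,0,0]],
    [0.42,[0,0,0.0086],[0,0,0]],
    [0.42,[0,0,0.0086],[0,0,0]],
    [0.42,[0,0,0.0086],[0,0,0]],
    [0.42,[0,0,0.0086],[0,0,0]],
    [0.42,[0,0,0.0085],[0,0,0]],
    [0.42,[0,0,0.0085],[0,0,0]]
  ]
}}

```text
time: 3.42
ee_pos: [604.1, 113.5, 142.9]
ee_rot: [0.556, 0.81, 0.131, 0.133]
force: [-0.1, 0.5, 0.3]
gripper_width: 49.5
```

```bash
python3 - <<'E'
from h import *
from station import observe
F=frame(YAW,TILT);s=observe();p0=F.T@(s["ee_pos"]-PATCH);print(p0,s["gripper_width"],s["force"])
# arc rows: dth per row 3.5deg
th0=.19;n=20;th1=1.38
print((th1-th0)/n*57.3, 100*(th1-th0)/n)
shot("wrist","w3")
# pure circular screw in tool frame: tool y = tangential, tool x = toward pivot radially (+x)
a=(th1-th0)/n; print("row shift x(toward pivot)",100*(1-np.cos(a)),"y",100*np.sin(a),"turn z",-np.degrees(a))
E
```

```text
[19.37773027  0.95813788 40.45940537] 49.54114359433552 [-0.13124133  0.48263629  0.34557953]
3.40935 5.95
row shift x(toward pivot) 0.176960283787031 y 5.946489873477218 turn z -3.409098881028398
```

View pics/w3.png

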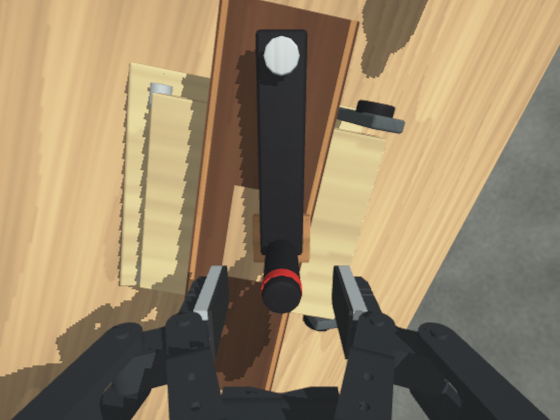

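The knob, at (281,290), is caged between the pads. Next I swing it along the arc.

Request:
{"fn": "step_arm", "kwargs": {
  "deltas": [
    [0.42,[0.0002,0.006,0],[0,0,-3.4]],
    [0.42,[0.0002,0.006,0],[0,0,-3.4]],
    [0.42,[0.0002,0.006,0],[0,0,-3.4]],
    [0.42,[0.0002,0.006,0],[0,0,-3.4]],
    [0.42,[0.0002,0.006,0],[0,0,-3.4]],
    [0.42,[0.0002,0.006,0],[0,0,-3.4]],
    [0.42,[0.0002,0.006,0],[0,0,-3.4]],
    [0.42,[0.0002,0.006,0],[0,0,-3.4]]
  ]
}}

```text
time: 4.13
ee_pos: [640.0, 140.0, 159.5]
ee_rot: [0.348, 0.919, 0.096, 0.16]
force: [-1.2, -2.0, -0.5]
gripper_width: 49.7
```

```bash
python3 - <<'E'
from h import *
from station import observe
F=frame(YAW,TILT);s=observe();p0=F.T@(s["ee_pos"]-PATCH);print(p0,s["gripper_width"],s["force"],np.arctan2(p0[0],100-p0[1]),np.hypot(p0[0],100-p0[1]),s["joint_pos"])
shot("wrist","w4")
E
```

```text
[62.71837965 20.61662071 41.23673011] 49.73011558321039 [-1.1594515  -2.02794603 -0.45416968] 0.6686563040621586 101.16973882029696 [ 0.13850241  0.45986892  1.7153617   0.02522635  0.59155111 -0.72597438]
```

View pics/w4.png

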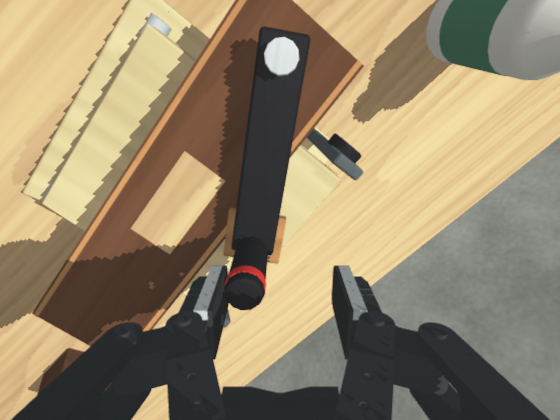

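```bash
python3 - <<'E'
from h import *
sc,sd=load("scene0"),load("side0"); F=frame(YAW,TILT)
f=lambda c,x0,y0,s:((c[0]+.5)/s-.5+x0,(c[1]+.5)/s-.5+y0)
B=tri([(sc,f((720,100),280,130,6)),(sd,f((146,92),180,85,5))]);print("cap",B,"in patch",F.T@(B-PATCH))
print("end tcp",PATCH+F@[98,80,42])
E
```

```text
cap [698.5636501  363.85653575 142.36656889] in patch [147.3588168  230.33858849 -10.53932003]
end tcp [661.35918497 204.2790651  173.17602797]
```

The bottle is about 160 mm away, so I carry on with the arc.

Request:
{"fn": "step_arm", "kwargs": {
  "deltas": [
    [0.42,[0.0002,0.006,0],[0,0,-3.4]],
    [0.42,[0.0002,0.006,0],[0,0,-3.4]],
    [0.42,[0.0002,0.006,0],[0,0,-3.4]],
    [0.42,[0.0002,0.006,0],[0,0,-3.4]],
    [0.42,[0.0002,0.006,0],[0,0,-3.4]],
    [0.42,[0.0002,0.006,0],[0,0,-3.4]],
    [0.42,[0.0002,0.006,0],[0,0,-3.4]],
    [0.42,[0.0002,0.006,0],[0,0,-3.4]]
  ]
}}

```text
time: 4.85
ee_pos: [660.3, 181.7, 170.4]
ee_rot: [0.123, 0.975, 0.056, 0.178]
force: [0.6, -2.1, 0.3]
gripper_width: 49.4
```

Request:
{"fn": "step_arm", "kwargs": {
  "deltas": [
    [0.42,[0.0002,0.006,0],[0,0,-3.4]],
    [0.42,[0.0002,0.006,0],[0,0,-3.4]],
    [0.42,[0.0002,0.006,0],[0,0,-3.4]],
    [0.42,[0,0,0],[0,0,0]],
    [0.42,[0,0,0],[0,0,0]]
  ]
}}

```text
time: 5.27
ee_pos: [662.4, 199.6, 172.5]
ee_rot: [0.038, 0.982, 0.04, 0.182]
force: [-0.2, -0.5, -1.0]
gripper_width: 49.7
```

```bash
python3 - <<'E'
from h import *
from station import observe
F=frame(YAW,TILT);s=observe();p0=F.T@(s["ee_pos"]-PATCH);print(p0,s["gripper_width"],s["force"],np.arctan2(p0[0],100-p0[1]),np.hypot(p0[0],100-p0[1]),s["joint_pos"])
shot("wrist","w5")
E
```

```text
[97.9639721  75.21841718 41.31641305] 49.692122210120765 [-0.24827373 -0.4805742  -1.03471559] 1.3230278133794848 101.04982274053657 [ 0.23334963  0.50473757  1.60384608 -0.03285582  0.658102   -1.23814484]
```

View pics/w5.png

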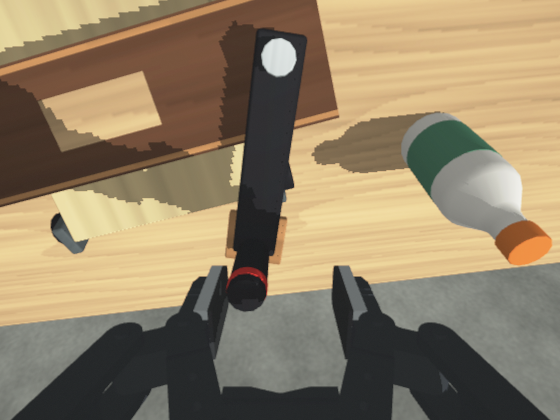

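The arm is swung to about 1.15 rad and the patch, around (100,110), is uncovered. I back off from the knob and lift away.

Request:
{"fn": "step_arm", "kwargs": {
  "deltas": [
    [0.42,[0,-0.005,0],[0,0,0]],
    [0.42,[0,-0.005,0],[0,0,0]],
    [0.42,[0,0,-0.015],[0,0,0]],
    [0.42,[0,0,-0.03],[0,0,0]],
    [0.42,[0,0,-0.03],[0,0,0]],
    [0.42,[0,0,-0.03],[0,0,0]],
    [0.42,[0,0,-0.015],[0,0,0]]
  ]
}}

```text
time: 5.9
ee_pos: [618.5, 181.2, 287.1]
ee_rot: [0.037, 0.981, 0.04, 0.184]
force: [0.9, 0.3, 0.3]
gripper_width: 49.6
```

```bash
python3 - <<'E'
from h import *
# plan to over caul: observation
plan(np.array([564,-212+30,200.]),toolR(0.02,0,0),20,0)
E
```

```text
w total [19.95 13.05 83.4 ] dp [ -54.5 -363.2  -87.1] min rows 11.648373417396225
[[0,[0.0025,-0.0186,0.0019],[1.0,0.65,4.17]],[0,[0.0011,-0.0187,0.0022],[1.0,0.65,4.17]],[0,[-0.0003,-0.0187,0.0025],[1.0,0.65,4.17]],[0,[-0.0017,-0.0186,0.0029],[1.0,0.65,4.17]],[0,[-0.003,-0.0184,0.0031],[1.0,0.65,4.17]],[0,[-0.0044,-0.018,0.0034],[1.0,0.65,4.17]],[0,[-0.0057,-0.0176,0.0037],[1.0,0.65,4.17]],[0,[-0.0071,-0.0171,0.0039],[1.0,0.65,4.17]]]
[[0,[-0.0083,-0.0164,0.0041],[1.0,0.65,4.17]],[0,[-0.0095,-0.0157,0.0043],[1.0,0.65,4.17]],[0,[-0.0107,-0.0149,0.0044],[1.0,0.65,4.17]],[0,[-0.0118,-0.014,0.0046],[1.0,0.65,4.17]],[0,[-0.0128,-0.013,0.0047],[1.0,0.65,4.17]],[0,[-0.0138,-0.012,0.0047],[1.0,0.65,4.17]],[0,[-0.0147,-0.0109,0.0048],[1.0,0.65,4.17]],[0,[-0.0155,-0.0097,0.0048],[1.0,0.65,4.17]]]
[[0,[-0.0162,-0.0084,0.0048],[1.0,0.65,4.17]],[0,[-0.0168,-0.0071,0.0047],[1.0,0.65,4.17]],[0,[-0.0174,-0.0058,0.0046],[1.0,0.65,4.17]],[0,[-0.0178,-0.0045,0.0045],[1.0,0.65,4.17]]]
```

Request:
{"fn": "step_arm", "kwargs": {
  "deltas": [
    [0,[0.0025,-0.0186,0.0019],[1.0,0.65,4.17]],
    [0,[0.0011,-0.0187,0.0022],[1.0,0.65,4.17]],
    [0,[-0.0003,-0.0187,0.0025],[1.0,0.65,4.17]],
    [0,[-0.0017,-0.0186,0.0029],[1.0,0.65,4.17]],
    [0,[-0.003,-0.0184,0.0031],[1.0,0.65,4.17]],
    [0,[-0.0044,-0.018,0.0034],[1.0,0.65,4.17]],
    [0,[-0.0057,-0.0176,0.0037],[1.0,0.65,4.17]],
    [0,[-0.0071,-0.0171,0.0039],[1.0,0.65,4.17]]
  ]
}}

```text
time: 6.57
ee_pos: [596.4, 35.0, 248.7]
ee_rot: [0.33, 0.937, 0.025, 0.116]
force: [-0.4, -0.8, 0.4]
gripper_width: 85.4
```

Request:
{"fn": "step_arm", "kwargs": {
  "deltas": [
    [0,[-0.0083,-0.0164,0.0041],[1.0,0.65,4.17]],
    [0,[-0.0095,-0.0157,0.0043],[1.0,0.65,4.17]],
    [0,[-0.0107,-0.0149,0.0044],[1.0,0.65,4.17]],
    [0,[-0.0118,-0.014,0.0046],[1.0,0.65,4.17]],
    [0,[-0.0128,-0.013,0.0047],[1.0,0.65,4.17]],
    [0,[-0.0138,-0.012,0.0047],[1.0,0.65,4.17]],
    [0,[-0.0147,-0.0109,0.0048],[1.0,0.65,4.17]],
    [0,[-0.0155,-0.0097,0.0048],[1.0,0.65,4.17]]
  ]
}}

```text
time: 7.23
ee_pos: [574.5, -110.2, 214.0]
ee_rot: [0.59, 0.806, 0.007, 0.039]
force: [0.3, 1.2, 0.0]
gripper_width: 85.3
```

Request:
{"fn": "step_arm", "kwargs": {
  "deltas": [
    [0,[-0.0162,-0.0084,0.0048],[1.0,0.65,4.17]],
    [0,[-0.0168,-0.0071,0.0047],[1.0,0.65,4.17]],
    [0,[-0.0174,-0.0058,0.0046],[1.0,0.65,4.17]],
    [0,[-0.0178,-0.0045,0.0045],[1.0,0.65,4.17]],
    [0,[0,0,0],[0,0,0]],
    [0,[0,0,0],[0,0,0]],
    [0,[0,0,0],[0,0,0]]
  ]
}}

```text
time: 7.82
ee_pos: [564.1, -181.4, 197.0]
ee_rot: [0.699, 0.715, -0.002, -0.0]
force: [0.3, 0.6, 0.3]
gripper_width: 85.4
```

```bash
python3 - <<'E'
from h import *
from station import observe
s=observe();print(s["ee_pos"],(R.from_quat(s["ee_rot"]).inv()*R.from_matrix(toolR(.02,0))).as_rotvec(degrees=True),s["joint_pos"])
shot("wrist","w6"); shot("scene","s6"); shot("side","d6")
E
```

```text
[ 564.06119193 -181.40458013  196.98311508] [-0.19761153  0.11837956  0.09345619] [-0.38821039  0.4561479   1.56363805 -0.00362277  1.124152   -0.40827285]
```

View pics/w6.png

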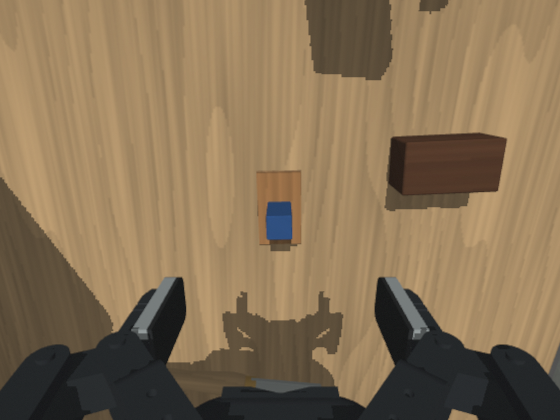

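View pics/d6.png

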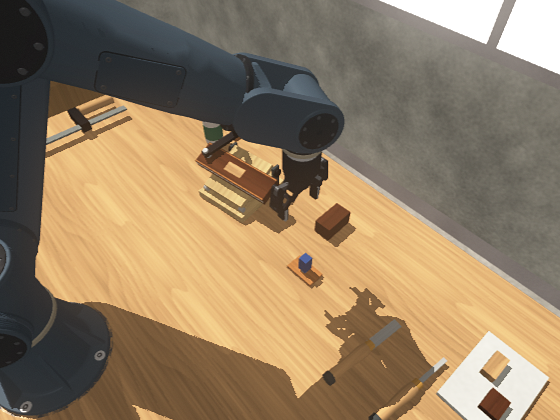

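The wrist picture shows the caul pad around (280,207), its blue grip at about (280,221), and the offcut clear at the right. The side picture shows the patch uncovered at about (235,170).

```bash
python3 -c "
from h import *
crop('w6',245,160,75,100,8,'c7');crop('d6',190,120,100,90,8,'c8')"
```

```text
(no output)
```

View pics/c7.png

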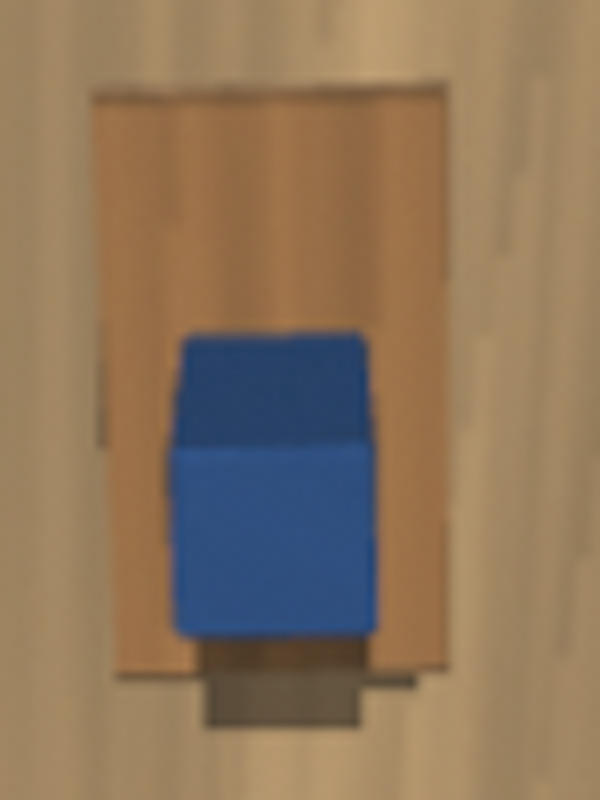

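View pics/c8.png

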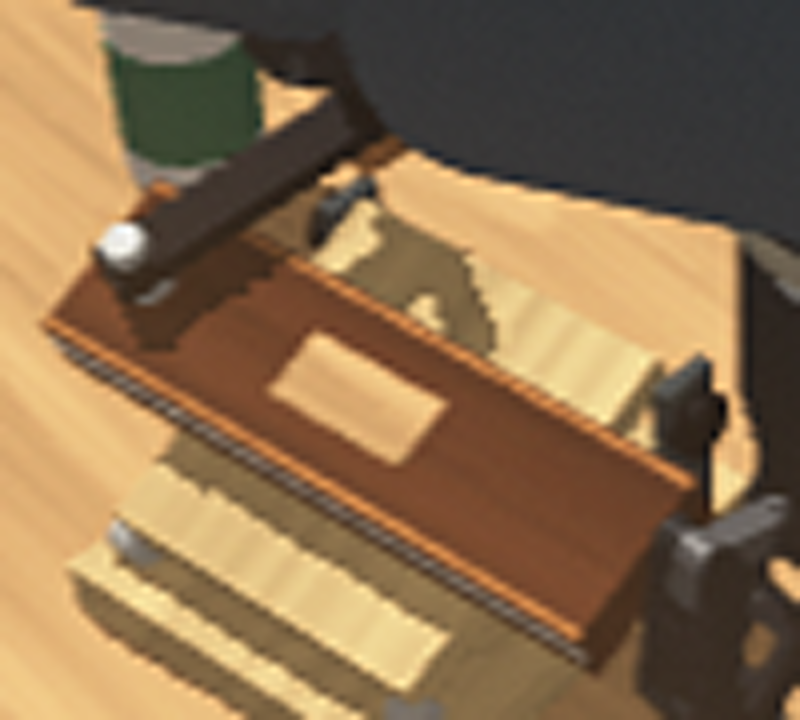

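```bash
cat > fit2.py <<'E'
from h import *
f=lambda c,x0,y0,s:((c[0]+.5)/s-.5+x0,(c[1]+.5)/s-.5+y0)
w=load("w6")
pad=[onz(w,f(c,245,160,8),10) for c in [(93,97),(447,90),(448,668),(117,675)]]
gr=[onz(w,f(c,245,160,8),62) for c in [(172,447),(373,442),(376,632),(177,636)]]
print(np.round(pad,1)[:,:2].tolist(),np.mean(pad,0)[:2].round(1)); print(np.round(gr,1)[:,:2].tolist(),np.mean(gr,0)[:2].round(1))
exec(open("fit1.py").read().split("for use in")[0])
d6,w5=load("d6"),load("w5")
E8=lambda *c:f(c,190,120,8)
ob+=[((14,30,0),d6,E8(318,330)),((14,-30,0),d6,E8(450,403)),((-14,-30,0),d6,E8(398,467)),((-14,30,0),d6,E8(268,392))]
ob+=[((-14,-30,0),w5,(40,100)),((-14,30,0),w5,(143,71)),((14,30,0),w5,(161,124)),((14,-30,0),w5,(64,151)),((35,125,0),w5,(338,114))]
s=least_squares(res,[602,115,97,.17,.37,0],loss="soft_l1",f_scale=.7); print(s.x.round(4)); print(res(s.x,False).reshape(-1,2).round(1).tolist())
E
python3 fit2.py
```

```text
[[538.3, -173.1], [583.4, -171.2], [587.0, -251.9], [541.6, -254.1]] [ 562.6 -212.6]
[[550.8, -201.3], [573.5, -200.1], [574.6, -223.5], [551.6, -224.6]] [ 562.6 -212.4]
[ 6.008653e+02  1.120871e+02  9.809300e+01  1.817000e-01  3.736000e-01
 -4.000000e-04]
[[-1.5, 0.1], [-0.1, 0.1], [-0.4, 0.1], [0.0, -2.2], [-0.4, -0.0], [0.9, 0.2], [-0.2, 1.2], [-0.9, -0.1], [-0.0, -0.6], [-0.4, -0.3], [0.1, -0.6], [-0.0, 0.4], [-0.0, -0.4], [0.7, 1.1], [0.3, 1.1], [0.8, 1.0], [0.9, 1.1], [-0.5, 1.2], [-0.1, -0.3], [1.5, -0.4], [-0.6, 0.3], [0.7, 2.2]]
```

```bash
sed -i 's/^PATCH=.*/PATCH=np.array([600.9,112.1,98.1]); YAW=0.181; TILT=0.374/' h.py; python3 - <<'E'
from h import *
plan(np.array([562.6,-212.5,90.]),toolR(0.044,0,0),8,0)
plan(np.array([562.6,-212.5,37.]),toolR(0.044,0,0),8,0,p0=np.array([562.6,-212.5,90.]),R0=toolR(0.044,0,0))
E
```

```text
w total [-0.18  0.14 -1.23] dp [  -1.7  -31.6 -107.2] min rows 2.6813980240041437
[[0,[-0.0039,-0.0003,0.0134],[-0.02,0.02,-0.15]],[0,[-0.0039,-0.0003,0.0134],[-0.02,0.02,-0.15]],[0,[-0.0039,-0.0003,0.0134],[-0.02,0.02,-0.15]],[0,[-0.0039,-0.0003,0.0134],[-0.02,0.02,-0.15]],[0,[-0.0039,-0.0003,0.0134],[-0.02,0.02,-0.15]],[0,[-0.004,-0.0003,0.0134],[-0.02,0.02,-0.15]],[0,[-0.004,-0.0004,0.0134],[-0.02,0.02,-0.15]],[0,[-0.0039,-0.0003,0.0135],[-0.02,0.02,-0.15]]]
w total [0. 0. 0.] dp [  0.   0. -53.] min rows 1.2709832134292565
[[0,[0.0,0.0,0.0066],[0.0,0.0,0.0]],[0,[0.0,0.0,0.0066],[0.0,0.0,0.0]],[0,[0.0,0.0,0.0066],[0.0,0.0,0.0]],[0,[0.0,0.0,0.0066],[0.0,0.0,0.0]],[0,[0.0,0.0,0.0067],[0.0,0.0,0.0]],[0,[0.0,0.0,0.0066],[0.0,0.0,0.0]],[0,[0.0,0.0,0.0067],[0.0,0.0,0.0]],[0,[0.0,0.0,0.0066],[0.0,0.0,0.0]]]
```

Request:
{"fn": "step_arm", "kwargs": {
  "deltas": [
    [0,[-0.0039,-0.0003,0.0134],[-0.02,0.02,-0.15]],
    [0,[-0.0039,-0.0003,0.0134],[-0.02,0.02,-0.15]],
    [0,[-0.0039,-0.0003,0.0134],[-0.02,0.02,-0.15]],
    [0,[-0.0039,-0.0003,0.0134],[-0.02,0.02,-0.15]],
    [0,[-0.0039,-0.0003,0.0134],[-0.02,0.02,-0.15]],
    [0,[-0.004,-0.0003,0.0134],[-0.02,0.02,-0.15]],
    [0,[-0.004,-0.0004,0.0134],[-0.02,0.02,-0.15]],
    [0,[-0.0039,-0.0003,0.0135],[-0.02,0.02,-0.15]]
  ]
}}

```text
time: 8.63
ee_pos: [562.5, -213.2, 88.8]
ee_rot: [0.692, 0.722, -0.0, -0.0]
force: [-0.7, -0.1, 1.1]
gripper_width: 85.5
```

Request:
{"fn": "step_arm", "kwargs": {
  "deltas": [
    [0,[0,0,0],[0,0,0]],
    [0,[0,0,0],[0,0,0]]
  ]
}}

```text
time: 8.8
ee_pos: [562.1, -213.1, 89.0]
ee_rot: [0.692, 0.722, -0.0, -0.001]
force: [-0.1, -0.7, -0.1]
gripper_width: 85.2
```

```bash
python3 - <<'E'
from h import *
shot("wrist","w7")
plan(np.array([562.6,-212.5,37.]),toolR(0.044,0,0),8,0)
E
```

```text
w total [-0.06 -0.04 -0.12] dp [  0.    0.6 -52.8] min rows 1.2661739734670567
[[0,[0.0001,0.0,0.0066],[-0.01,-0.0,-0.02]],[0,[0.0001,0.0,0.0066],[-0.01,-0.0,-0.02]],[0,[0.0001,0.0,0.0066],[-0.01,-0.0,-0.02]],[0,[0.0001,0.0,0.0066],[-0.01,-0.0,-0.02]],[0,[0.0,0.0,0.0066],[-0.01,-0.0,-0.02]],[0,[0.0001,0.0,0.0066],[-0.01,-0.0,-0.02]],[0,[0.0,0.0,0.0066],[-0.01,-0.0,-0.02]],[0,[0.0001,0.0001,0.0066],[-0.01,-0.0,-0.02]]]
```

View pics/w7.png

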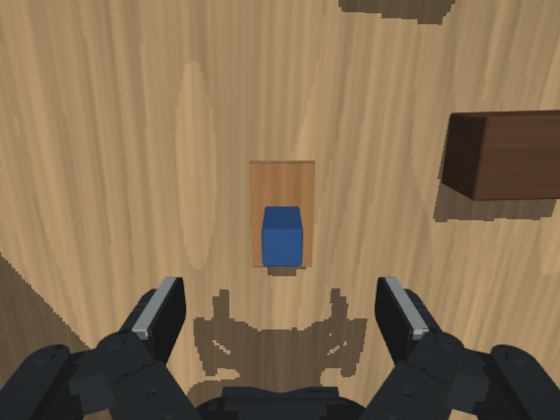

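The grip at (282,237) is centred and square between the open pads. I descend and take another look before closing.

Request:
{"fn": "step_arm", "kwargs": {
  "deltas": [
    [0,[0.0001,0,0.0066],[0,0,0]],
    [0,[0.0001,0,0.0066],[0,0,0]],
    [0,[0.0001,0,0.0066],[0,0,0]],
    [0,[0.0001,0,0.0066],[0,0,0]],
    [0,[0.0001,0,0.0066],[0,0,0]],
    [0,[0.0001,0,0.0066],[0,0,0]],
    [0,[0,0,0.0066],[0,0,0]],
    [0,[0,0,0.006],[0,0,0]]
  ]
}}

```text
time: 9.52
ee_pos: [562.2, -212.4, 36.7]
ee_rot: [0.692, 0.722, -0.0, -0.001]
force: [-0.3, 0.3, -0.7]
gripper_width: 85.4
```

```bash
python3 - <<'E'
from h import *
from station import observe
shot("wrist","w8"); print(observe()["ee_pos"])
E
```

```text
[ 561.70902036 -212.22634595   35.62148934]
```

View pics/w8.png

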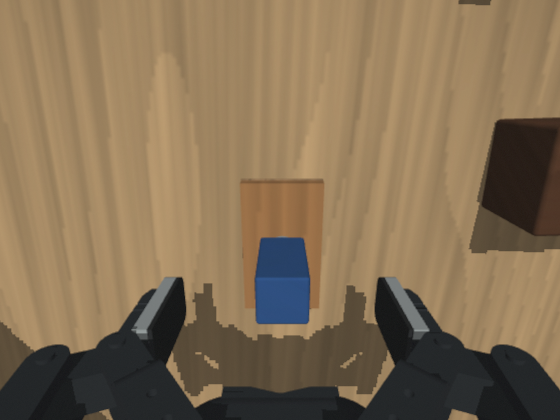

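The grip spans (256–309, 240–323) and sits between the pads. I close on it.

Request:
{"fn": "step_arm", "kwargs": {
  "deltas": [
    [0.5,[0,0,0],[0,0,0]],
    [0.6,[0,0,0],[0,0,0]],
    [0.7,[0,0,0],[0,0,0]],
    [0.8,[0,0,0],[0,0,0]],
    [1,[0,0,0],[0,0,0]],
    [1,[0,0,0],[0,0,0]],
    [1,[0,0,0],[0,0,0]],
    [1,[0,0,0],[0,0,0]]
  ]
}}

```text
time: 10.23
ee_pos: [562.5, -212.6, 37.7]
ee_rot: [0.692, 0.722, -0.0, -0.0]
force: [0.3, 0.8, 1.8]
gripper_width: 21.8
```

```bash
python3 - <<'E'
from h import *
from station import observe
shot("wrist","w9"); s=observe();print(s["ee_pos"],s["gripper_width"],s["force"],s["ft_torque"])
E
```

```text
[ 562.53053198 -212.60775568   37.66775355] 22.683488294989598 [ 0.37489896 -0.61863322  1.34974071] [ 0.04543989 -0.02366612  0.01725715]
```

View pics/w9.png

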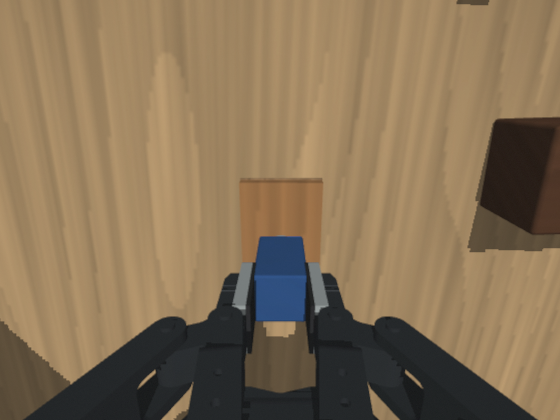

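The grip is held at 22.7 mm opening with the pads seated at (245,290) and (318,290). I lift and plan the transfer.

```bash
python3 - <<'E'
from h import *
from station import observe
s=observe(); p=np.array([562.6,-212.5,37.2]);R0=toolR(.044,0)
F=frame(YAW,TILT)
a=p+[0,0,140]
b=PATCH+F@np.array([0,0,117.])
print("hover",b)
plan(b,toolR(YAW,TILT),24,1,p0=a,R0=R0)
E
```

```text
hover [558.85327981 104.4053312  207.01219121]
w total [-21.39   1.47  -7.76] dp [ -3.7 316.9  29.8] min rows 7.633730259708083
[[1,[0.0132,0.0004,-0.0012],[-0.89,0.06,-0.32]],[1,[0.0132,0.0005,-0.0012],[-0.89,0.06,-0.32]],[1,[0.0132,0.0006,-0.0012],[-0.89,0.06,-0.32]],[1,[0.0132,0.0007,-0.0012],[-0.89,0.06,-0.32]],[1,[0.0132,0.0008,-0.0012],[-0.89,0.06,-0.32]],[1,[0.0132,0.0009,-0.0011],[-0.89,0.06,-0.32]],[1,[0.0132,0.001,-0.0011],[-0.89,0.06,-0.32]],[1,[0.0132,0.0011,-0.0011],[-0.89,0.06,-0.32]]]
[[1,[0.0132,0.0012,-0.001],[-0.89,0.06,-0.32]],[1,[0.0132,0.0012,-0.001],[-0.89,0.06,-0.32]],[1,[0.0132,0.0013,-0.001],[-0.89,0.06,-0.32]],[1,[0.0131,0.0014,-0.0009],[-0.89,0.06,-0.32]],[1,[0.0131,0.0015,-0.0009],[-0.89,0.06,-0.32]],[1,[0.0131,0.0016,-0.0009],[-0.89,0.06,-0.32]],[1,[0.0131,0.0017,-0.0008],[-0.89,0.06,-0.32]],[1,[0.0131,0.0018,-0.0008],[-0.89,0.06,-0.32]]]
[[1,[0.0131,0.0019,-0.0007],[-0.89,0.06,-0.32]],[1,[0.0131,0.0019,-0.0007],[-0.89,0.06,-0.32]],[1,[0.0131,0.002,-0.0006],[-0.89,0.06,-0.32]],[1,[0.0131,0.0021,-0.0006],[-0.89,0.06,-0.32]],[1,[0.0131,0.0022,-0.0006],[-0.89,0.06,-0.32]],[1,[0.013,0.0023,-0.0005],[-0.89,0.06,-0.32]],[1,[0.0131,0.0023,-0.0004],[-0.89,0.06,-0.32]],[1,[0.013,0.0024,-0.0004],[-0.89,0.06,-0.32]]]
```

Request:
{"fn": "step_arm", "kwargs": {
  "deltas": [
    [1,[0,0,-0.005],[0,0,0]],
    [1,[0,0,-0.015],[0,0,0]],
    [1,[0,0,-0.02],[0,0,0]],
    [1,[0,0,-0.025],[0,0,0]],
    [1,[0,0,-0.025],[0,0,0]],
    [1,[0,0,-0.025],[0,0,0]],
    [1,[0,0,-0.02],[0,0,0]],
    [1,[0,0,-0.005],[0,0,0]]
  ]
}}

```text
time: 10.95
ee_pos: [563.5, -213.1, 181.0]
ee_rot: [0.692, 0.722, 0.001, 0.002]
force: [-0.4, 0.1, -1.6]
gripper_width: 22.2
```

Request:
{"fn": "step_arm", "kwargs": {
  "deltas": [
    [1,[0.0132,0.0004,-0.0012],[-0.89,0.06,-0.32]],
    [1,[0.0132,0.0005,-0.0012],[-0.89,0.06,-0.32]],
    [1,[0.0132,0.0006,-0.0012],[-0.89,0.06,-0.32]],
    [1,[0.0132,0.0007,-0.0012],[-0.89,0.06,-0.32]],
    [1,[0.0132,0.0008,-0.0012],[-0.89,0.06,-0.32]],
    [1,[0.0132,0.0009,-0.0011],[-0.89,0.06,-0.32]],
    [1,[0.0132,0.001,-0.0011],[-0.89,0.06,-0.32]],
    [1,[0.0132,0.0011,-0.0011],[-0.89,0.06,-0.32]]
  ]
}}

```text
time: 11.62
ee_pos: [561.3, -105.4, 187.5]
ee_rot: [0.674, 0.736, 0.048, 0.04]
force: [0.3, 0.3, -0.9]
gripper_width: 22.5
```

Request:
{"fn": "step_arm", "kwargs": {
  "deltas": [
    [1,[0.0132,0.0012,-0.001],[-0.89,0.06,-0.32]],
    [1,[0.0132,0.0012,-0.001],[-0.89,0.06,-0.32]],
    [1,[0.0132,0.0013,-0.001],[-0.89,0.06,-0.32]],
    [1,[0.0131,0.0014,-0.0009],[-0.89,0.06,-0.32]],
    [1,[0.0131,0.0015,-0.0009],[-0.89,0.06,-0.32]],
    [1,[0.0131,0.0016,-0.0009],[-0.89,0.06,-0.32]],
    [1,[0.0131,0.0017,-0.0008],[-0.89,0.06,-0.32]],
    [1,[0.0131,0.0018,-0.0008],[-0.89,0.06,-0.32]]
  ]
}}

```text
time: 12.28
ee_pos: [560.4, -0.0, 197.7]
ee_rot: [0.654, 0.746, 0.096, 0.08]
force: [-0.5, 0.5, -1.3]
gripper_width: 22.7
```

Request:
{"fn": "step_arm", "kwargs": {
  "deltas": [
    [1,[0.0131,0.0019,-0.0007],[-0.89,0.06,-0.32]],
    [1,[0.0131,0.0019,-0.0007],[-0.89,0.06,-0.32]],
    [1,[0.0131,0.002,-0.0006],[-0.89,0.06,-0.32]],
    [1,[0.0131,0.0021,-0.0006],[-0.89,0.06,-0.32]],
    [1,[0.0131,0.0022,-0.0006],[-0.89,0.06,-0.32]],
    [1,[0.013,0.0023,-0.0005],[-0.89,0.06,-0.32]],
    [1,[0.0131,0.0023,-0.0004],[-0.89,0.06,-0.32]],
    [1,[0.013,0.0024,-0.0004],[-0.89,0.06,-0.32]]
  ]
}}

```text
time: 12.95
ee_pos: [559.2, 105.7, 207.5]
ee_rot: [0.63, 0.754, 0.143, 0.119]
force: [0.4, -0.4, -0.7]
gripper_width: 22.3
```

Request:
{"fn": "step_arm", "kwargs": {
  "deltas": [
    [1,[0,0,0],[0,0,0]],
    [1,[0,0,0],[0,0,0]],
    [1,[0,0,0],[0,0,0]]
  ]
}}

```text
time: 13.2
ee_pos: [559.4, 104.3, 207.4]
ee_rot: [0.63, 0.754, 0.142, 0.119]
force: [-0.9, 0.1, -2.4]
gripper_width: 22.0
```

```bash
cat > st.py <<'E'
from h import *
from station import observe
import sys
k=sys.argv[1]
for n in ("wrist","side","scene"): shot(n,n[:2]+k)
F=frame(YAW,TILT);s=observe();print("tcp in patch",(F.T@(s["ee_pos"]-PATCH)).round(2),"rot err",(R.from_quat(s["ee_rot"]).inv()*R.from_matrix(toolR(YAW,TILT))).as_rotvec(degrees=True).round(2),"w",s["gripper_width"],"F patch",(F.T@s["force"]).round(2),"T patch",(F.T@s["ft_torque"]).round(3),s["time"])
E
python3 st.py 10; python3 -c "
from h import *
crop('si10',190,110,120,100,6,'c10');crop('sc10',290,120,120,100,6,'c11')"
```

```text
tcp in patch [  0.62  -0.67 117.13] rot err [-0.1   0.06 -0.23] w 22.53761398133908 F patch [-0.28 -1.06 -0.16] T patch [-0.02   0.263  0.02 ] 13.35
```

View pics/wr10.png

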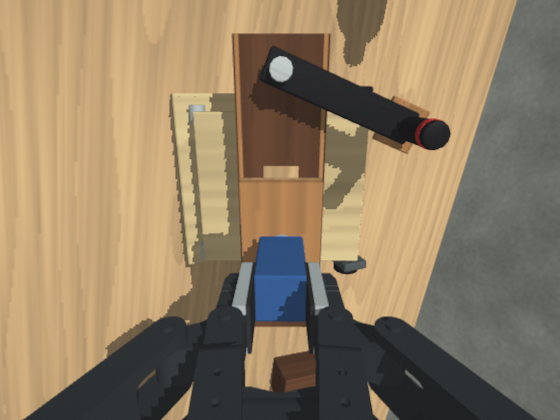

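View pics/c10.png

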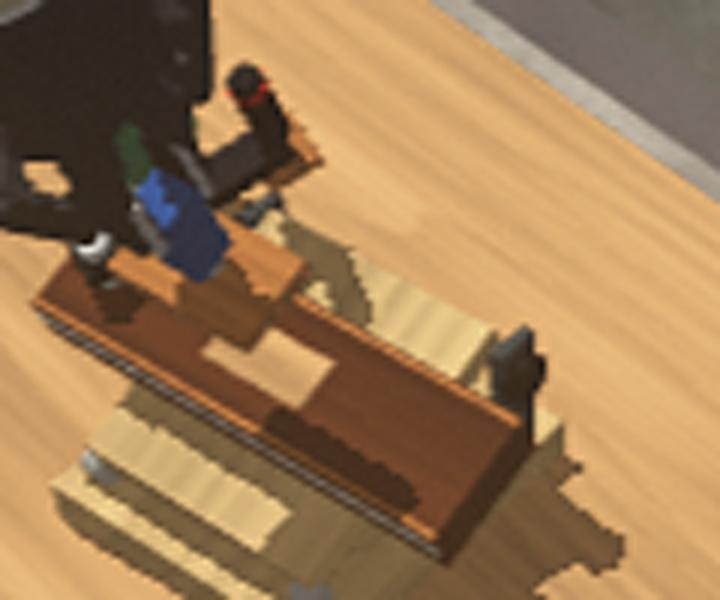

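View pics/c11.png

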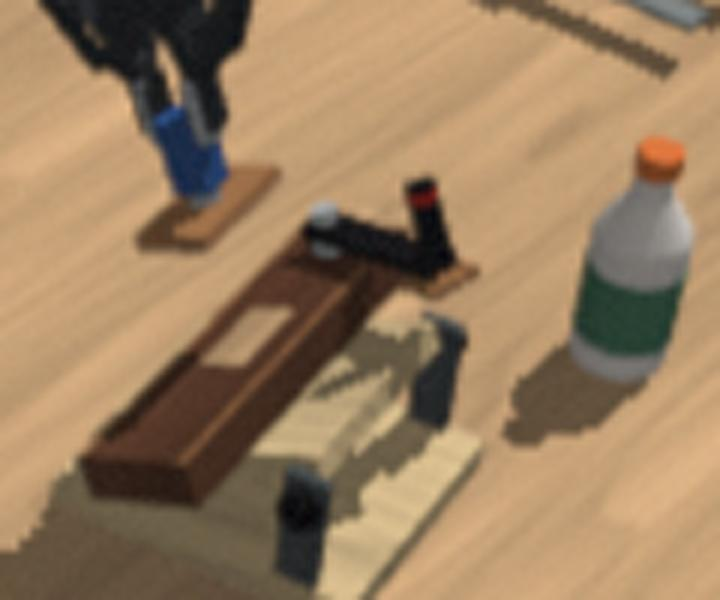

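The caul hovers level with the slope. In the wrist view its edge (241–323, 180) is parallel to the rail, and the hold-down arm is well clear with its knob at (432,134). I descend close and recheck.

Request:
{"fn": "step_arm", "kwargs": {
  "deltas": [
    [1,[0.0005,-0.0004,0.0085],[0,0,0]],
    [1,[0,0,0.0085],[0,0,0]],
    [1,[0,0,0.0085],[0,0,0]],
    [1,[0,0,0.0085],[0,0,0]],
    [1,[0,0,0.0085],[0,0,0]],
    [1,[0,0,0.0085],[0,0,0]],
    [1,[0,0,0.0085],[0,0,0]],
    [1,[0,0,0.0085],[0,0,0]]
  ]
}}

```text
time: 14.02
ee_pos: [583.6, 109.2, 143.0]
ee_rot: [0.631, 0.754, 0.142, 0.119]
force: [-0.6, -0.4, -0.7]
gripper_width: 22.8
```

Request:
{"fn": "step_arm", "kwargs": {
  "deltas": [
    [1,[0,0,0],[0,0,0]],
    [1,[0,0,0],[0,0,0]],
    [1,[0,0,0],[0,0,0]]
  ]
}}

```text
time: 14.27
ee_pos: [583.4, 109.1, 144.1]
ee_rot: [0.631, 0.754, 0.142, 0.119]
force: [0.5, 0.1, -1.7]
gripper_width: 22.5
```

```bash
python3 st.py 11; python3 -c "
from h import *
crop('si11',190,120,120,90,6.6,'c10');crop('sc11',290,120,120,90,6.6,'c11');crop('wr11',200,0,160,360,1.6,'c12')"
```

```text
tcp in patch [ 0.46  0.21 49.62] rot err [-0.04  0.05 -0.2 ] w 22.037132409020142 F patch [-1.05  0.81 -0.35] T patch [0.056 0.25  0.005] 14.4167
```

View pics/wr11.png

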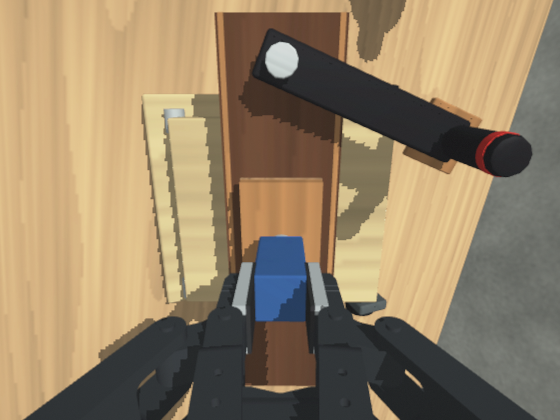

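View pics/c10.png

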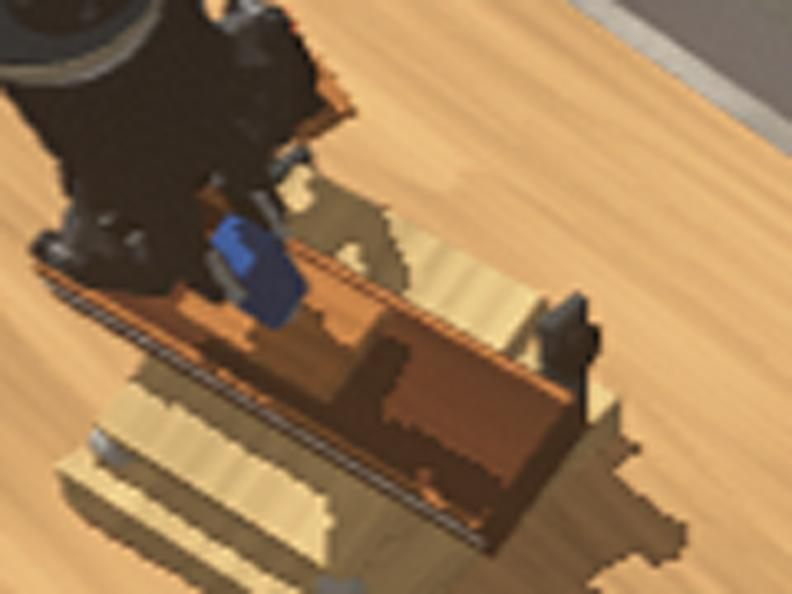

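View pics/c11.png

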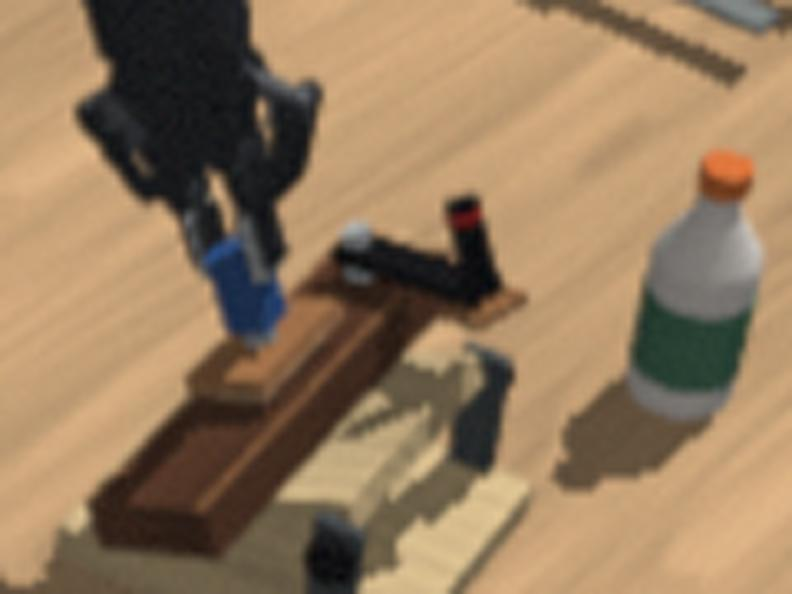

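The pad is about 10 mm above the face, centred between the rail's edges and square to them. I descend slowly, watching the force.

Request:
{"fn": "step_arm", "kwargs": {
  "deltas": [
    [1,[0,-0.0003,0.002],[0,0,-0.1]],
    [1,[0,0,0.002],[0,0,-0.1]],
    [1,[0,0,0.002],[0,0,0]],
    [1,[0,0,0.002],[0,0,0]],
    [1,[0,0,0.001],[0,0,0]],
    [1,[0,0,0.001],[0,0,0]],
    [1,[0,0,0],[0,0,0]],
    [1,[0,0,0],[0,0,0]]
  ]
}}

```text
time: 15.08
ee_pos: [586.6, 109.7, 134.6]
ee_rot: [0.629, 0.755, 0.142, 0.119]
force: [-2.0, 0.2, 0.9]
gripper_width: 22.1
```

```bash
python3 st.py 12
```

```text
tcp in patch [-0.19  0.26 39.28] rot err [-0.09  0.04  0.01] w 22.26361072478583 F patch [-1.58  0.51  2.14] T patch [0.    0.414 0.039] 15.2333
```

Request:
{"fn": "step_arm", "kwargs": {
  "deltas": [
    [1,[0,0,0.0005],[0,0,0]],
    [1,[0,0,0.0005],[0,0,0]],
    [1,[0,0,0],[0,0,0]],
    [1,[0,0,0],[0,0,0]]
  ]
}}

```text
time: 15.57
ee_pos: [587.0, 109.8, 133.7]
ee_rot: [0.629, 0.755, 0.142, 0.119]
force: [-3.4, -0.6, 2.6]
gripper_width: 21.9
```

```bash
python3 st.py 13;  python3 -c "
from h import *
crop('sc13',290,120,120,90,6.6,'c11');crop('si13',190,120,120,90,6.6,'c10')"
```

```text
tcp in patch [-0.15  0.22 38.24] rot err [-0.08  0.04  0.  ] w 22.491210938743848 F patch [-1.    0.87  4.44] T patch [ 0.067  0.465 -0.026] 15.7167
```

View pics/c11.png

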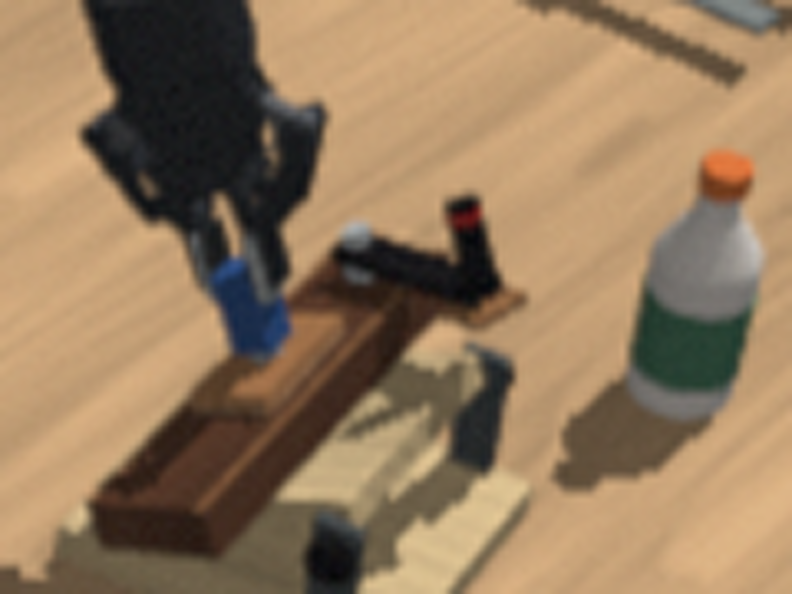

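View pics/wr13.png

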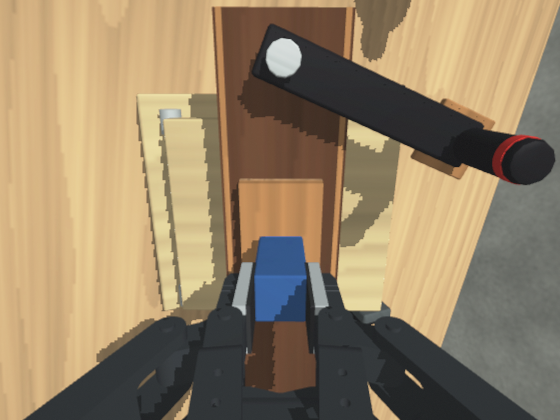

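Contact is made at roughly 4 N, and the pad lies on the rail in both views. I press a little further and average the force readings to check that it is flush.

```bash
cat > avg.py <<'E'
from h import *
from station import observe,get_image
F=frame(YAW,TILT);a=[]
for i in range(14):
    s=observe(); a.append(np.r_[F.T@s["force"],F.T@s["ft_torque"],F.T@(s["ee_pos"]-PATCH),(R.from_quat(s["ee_rot"]).inv()*R.from_matrix(toolR(YAW,TILT))).as_rotvec(degrees=True)]); get_image("wrist")
a=np.array(a);print(a.mean(0).round(3).reshape(4,3),a.std(0).round(2),s["time"])
E
python3 avg.py
```

```text
[[-9.5600e-01  3.2200e-01  4.3900e+00]
 [ 4.9000e-02  4.7200e-01 -3.0000e-03]
 [-1.4200e-01  2.3100e-01  3.8203e+01]
 [-8.2000e-02  4.3000e-02  3.0000e-03]] [0.31 0.32 0.61 0.03 0.03 0.02 0.01 0.01 0.02 0.   0.   0.  ] 16.3667
```

Request:
{"fn": "step_arm", "kwargs": {
  "deltas": [
    [1,[0,0,0.0005],[0,0,0]],
    [1,[0,0,0.0005],[0,0,0]],
    [1,[0,0,0],[0,0,0]]
  ]
}}

```text
time: 16.67
ee_pos: [587.4, 109.9, 132.7]
ee_rot: [0.629, 0.755, 0.142, 0.119]
force: [-3.5, -0.4, 6.7]
gripper_width: 22.2
```

```bash
python3 avg.py
```

```text
[[-1.0710e+00  4.3200e-01  6.4050e+00]
 [ 6.1000e-02  5.1400e-01  0.0000e+00]
 [-1.1800e-01  2.2800e-01  3.7226e+01]
 [-8.0000e-02  4.3000e-02  4.0000e-03]] [0.32 0.6  0.67 0.02 0.02 0.03 0.02 0.01 0.02 0.   0.   0.  ] 17.3167
```

Force rises 2 N per mm as the spring should. To confirm it is flush, I rotate the pad slightly about the rail axis, keeping the pad centre fixed, and watch the moment.

Request:
{"fn": "step_arm", "kwargs": {
  "deltas": [
    [1,[0,0.0003,0],[0.5,0,0]],
    [1,[0,0,0],[0,0,0]],
    [1,[0,0,0],[0,0,0]]
  ]
}}

```text
time: 17.62
ee_pos: [587.5, 109.9, 132.7]
ee_rot: [0.63, 0.755, 0.139, 0.116]
force: [-4.4, 0.0, 5.2]
gripper_width: 22.2
```

```bash
python3 avg.py
```

```text
[[-2.3880e+00  2.4700e-01  6.2400e+00]
 [ 4.5000e-02  5.3100e-01 -8.0000e-03]
 [ 2.0000e-02  2.3200e-01  3.7164e+01]
 [-5.8800e-01  4.3000e-02  3.0000e-03]] [0.45 0.37 0.45 0.02 0.03 0.03 0.01 0.01 0.01 0.   0.   0.  ] 18.2667
```

Request:
{"fn": "step_arm", "kwargs": {
  "deltas": [
    [1,[0,0.0003,0],[0.5,0,0]],
    [1,[0,0,0],[0,0,0]],
    [1,[0,0,0],[0,0,0]]
  ]
}}

```text
time: 18.57
ee_pos: [587.8, 109.9, 132.8]
ee_rot: [0.63, 0.756, 0.135, 0.113]
force: [-4.2, -0.7, 5.3]
gripper_width: 22.5
```

```bash
python3 avg.py
```

```text
[[-2.2740e+00  2.3500e-01  6.5270e+00]
 [ 3.7000e-02  5.8400e-01 -5.0000e-03]
 [ 3.2600e-01  2.3400e-01  3.7158e+01]
 [-1.1070e+00  4.2000e-02  4.0000e-03]] [0.46 0.54 0.49 0.03 0.03 0.02 0.01 0.01 0.01 0.   0.   0.  ] 19.2167
```

Request:
{"fn": "step_arm", "kwargs": {
  "deltas": [
    [1,[0,-0.0005,0],[-0.7,0,0]],
    [1,[0,0,0],[0,0,0]],
    [1,[0,0,0],[0,0,0]]
  ]
}}

```text
time: 19.52
ee_pos: [587.5, 109.9, 132.7]
ee_rot: [0.63, 0.755, 0.14, 0.117]
force: [-4.1, -0.7, 5.5]
gripper_width: 22.6
```

```bash
python3 avg.py; python3 st.py 20;  python3 -c "
from h import *
crop('sc20',300,140,90,75,8.8,'c21');crop('si20',190,120,120,90,6.6,'c20');crop('wr20',200,140,160,120,5,'c22')"
```

```text
[[-1.884e+00  4.860e-01  6.232e+00]
 [ 7.300e-02  5.320e-01 -3.000e-03]
 [ 2.000e-03  2.270e-01  3.721e+01]
 [-3.790e-01  4.400e-02  3.000e-03]] [0.62 0.43 0.56 0.03 0.03 0.03 0.02 0.01 0.01 0.   0.   0.  ] 20.1667
tcp in patch [-3.000e-02  2.200e-01  3.719e+01] rot err [-0.38  0.04  0.01] w 22.072947433034894 F patch [-2.19  1.    5.65] T patch [ 0.072  0.562 -0.015] 20.3667
```

View pics/c21.png

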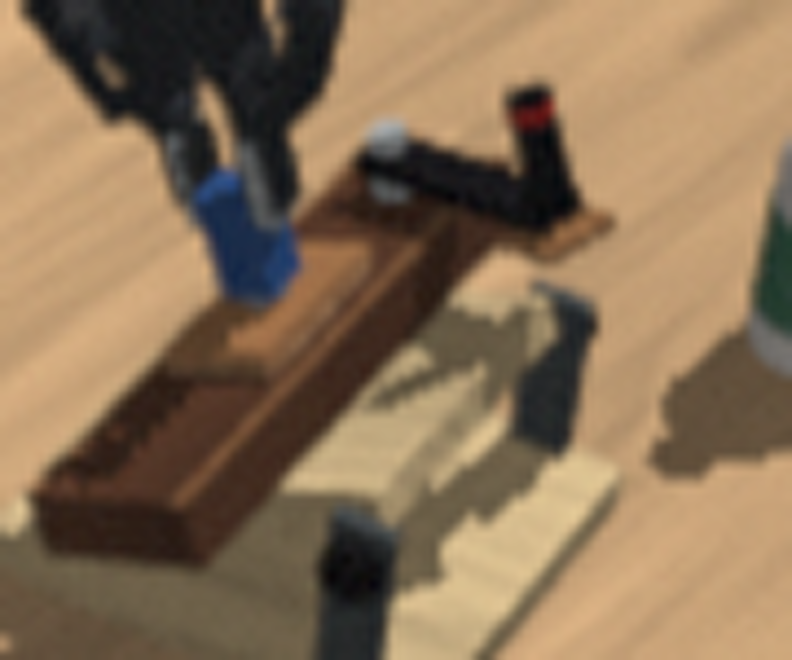

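View pics/c20.png

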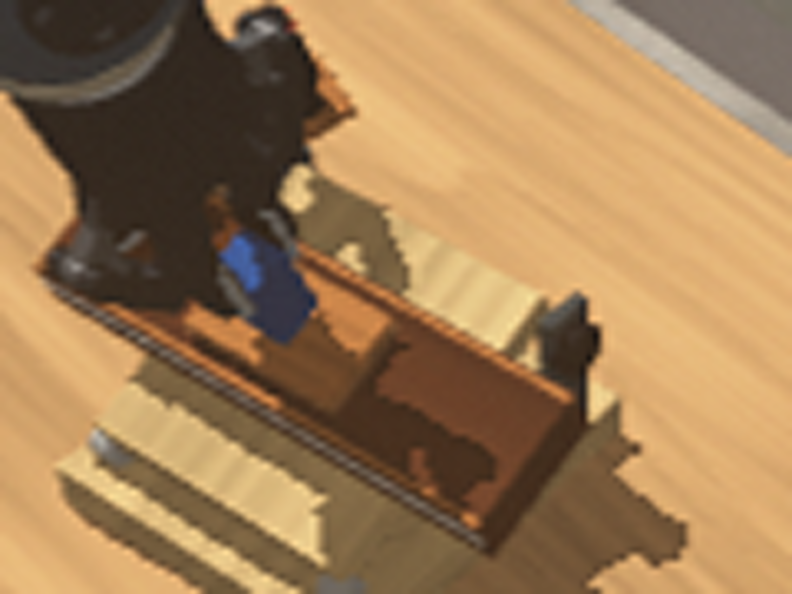

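View pics/c22.png

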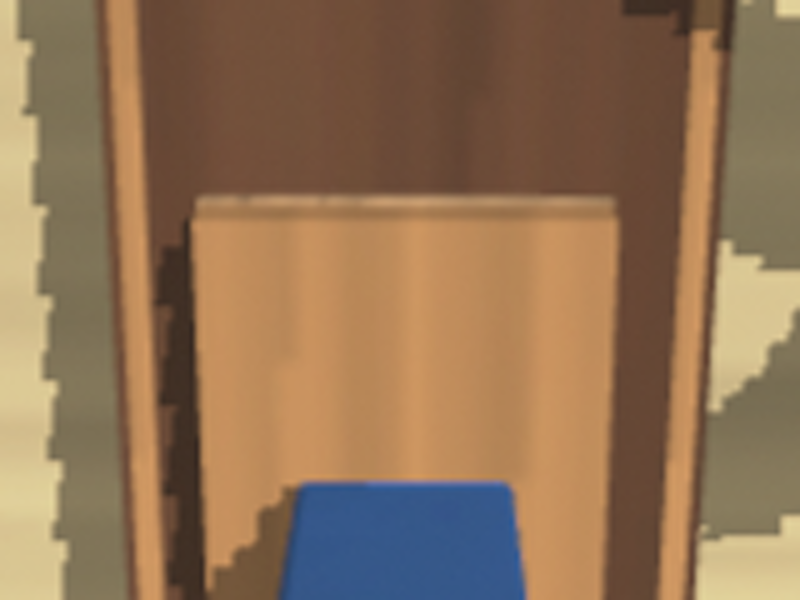

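```bash
python3 - <<'E'
from h import *
w=load("wr20"); F=frame(YAW,TILT)
f=lambda c:((c[0]+.5)/5-.5+200,(c[1]+.5)/5-.5+140)
def onh(uv,h):
    o,v=ray(w,uv); o=F.T@(o-PATCH); v=F.T@v; return (o+v*(h-o[2])/v[2]).round(1)
for c in [(192,216),(617,216)]: print("pad top corner",onh(f(c),10))
for c in [(207,580),(605,580)]: print("pad side edges",onh(f(c),10))
for c in [(97,0),(735,0),(129,580),(694,580)]: print("rail edge",onh(f(c),0))
a=cv2.imread("pics/d6.png").astype(int);b=cv2.imread("pics/si20.png").astype(int)
# tilt shift: correlate lower rail/bed region
for nm,(x0,y0,w_,h_) in {"rail_end":(240,178,30,30),"bed":(198,185,40,30)}.items():
    A=a[y0:y0+h_,x0:x0+w_].mean(2).astype(np.float32);B=b[y0:y0+h_,x0:x0+w_].mean(2).astype(np.float32)
    print(nm,cv2.phaseCorrelate(A,B))
E
```

```text
pad top corner [-24.   39.3  10. ]
pad top corner [22.1 39.4 10. ]
pad side edges [-24.1  -4.7  10. ]
pad side edges [22.5 -4.5 10. ]
rail edge [-34.9  61.1   0. ]
rail edge [35.2 61.2  0. ]
rail edge [-35.1  -9.8   0. ]
rail edge [34.8 -9.5  0. ]
rail_end ((-0.03980768272674595, 0.4752803970734121), 0.4247832785712348)
bed ((0.025423137383480565, 0.01536492599807815), 0.9875781526168187)
```

All checks agree: the pad centre is within about 1 mm of the patch, the pad is square, the press is about 6 N and the cradle hasn't moved. I'm handing in.

```bash
python3 -c "
from station import hand_in,observe
print(hand_in()); s=observe(); print(s['time'],s['force'],s['gripper_width'])"
```

```text
the job is handed in; nothing more can be done
None
the job is handed in; nothing more can be done
```

The job is handed in at about 20 s of the 56 s allowed. I swung the hold-down arm by its knob to about 1.15 rad, picked up the caul by its blue grip and tilted it to the slope (about 0.37 rad). It is now held and pressed on the patch.

**Last checks before handing in:**
- **Position:** in the wrist view the pad's centre is about 1 mm down-slope and 0.6 mm along the rail from the patch centre. It is square to the rail within about 0.1–0.5°. The pad edges lie 8 mm or more outside the patch on every side.
- **Press:** about 6 N, rising 2 N per mm as the spring should. The grip stayed closed at about 22 mm.
- **Cradle:** the bed did not shift in the side picture (0.03 px). A second patch at the rail end gave 0.5 px, but it matched poorly because the gripper's shadow falls on that part.
- **Bystanders:** I did not touch the chisels, bottle or offcut, and they showed no sign of moving where the cameras saw them. I ran no separate final check on them.

**Less certain:** the tilt about the rail axis. The moment readings at small test tilts were noisy and only bracketed flush contact to about 0.5°. I set the tool near the middle of that range, about 0.4° flatter than the picture estimate. A sideways force of about 2 N, partly the caul's own weight, was left on the tool.

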